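# Lever open the specimen case

### The job

Take the cranked lever from its slanted rest under the riser shelf, put its thin blade into the slot in the front of the specimen case and lever the hinged cover up until it stands about upright and stays there. Touch the case and its cover only with the lever, never with the gripper. Then put the lever back in its slanted rest the way it was and let go, leaving the other things on the bench where they are.

Things in the scene. Friction and masses are not known exactly. Their poses are not given: they have to be found in the camera images.
- lever_grip (a point): Where to grip the loose lever: on its black handle, 50 mm long, 12 mm thick, 16 mm wide (along y). Lever axes as lever. The handle runs along (-0.5, 0, 0.866) in them, 23 mm up and 27 mm down from this point. Grip across the 16 mm width (fingers closing along y) with the gripper leaning back along the handle, about 30 degrees from vertical.
- lever_tip (a point): Middle of the blade's front edge, half-way through its 2.5 mm thickness; axes as lever. From lever_grip it lies at (+70, 0, -81) mm in those axes.
- lever: The loose cranked lever, a flat bar 16 mm wide, 60 g. Origin under the heel of the crank. x runs along the thin blade (2.5 mm thick, 24 mm long ahead of the heel) to its tip, z square to the blade; at home the blade is level and z up. From the heel the 5 mm thick neck, then the handle, run straight along (-0.5, 0, 0.866), i.e. leaning 30 degrees from z, to 115 mm.
- station: Fixed tool station, open to -x; origin on the bench below the resting lever's heel, z up. Riser shelf 210 mm wide over it on two side panels: underside 160 mm up, front edge 28 mm to -x of the origin, stock on it up to 236 mm. A gripper pointing straight down strikes it. Draw the lever out along its handle, then back from under the shelf before lifting it.
- rest_grip (a point): Fixed point where lever_grip lies when the lever is home in the slanted rest; station axes. The rest: a ramp under the neck, leaning 30 degrees from vertical towards -x, up to 56 mm from the heel, with cheeks 24 mm apart at the neck's sides.
- rest_tip (a point): Fixed point where lever_tip lies when the lever is home, blade flat on the rest's floor 12 mm above the bench; station axes, x is the direction of the blade at home. An 8 mm high stop stands 2 mm ahead of it.
- case: Fixed grey specimen case, 120 (x) by 150 (y) mm, walls 55 mm high and 8 mm thick, flat 7 mm aluminium cover on top; origin at the centre of its underside on the bench, front (with the slot) facing -x. Black specimen mounts inside reach 38 mm above the bench. Includes the cover.
- slot (a point): Centre of the mouth of the slot in the front face of the case: 44 mm wide along y, from 43 to 55 mm above the bench; its upper side is the cover's underside. It goes right through the 8 mm wall into the case, and is clear for 100 mm beyond. Axes as the case.
- cover (a joint): Angle of the cover, 0 shut, growing as the front edge swings up and away from the front; stop at 1.8. The hinge is stiff: the cover stays where it is left, and the front edge takes about 2 N to lift.
- cover_hinge (a point): Middle of the hinge line at the back of the case, level with the cover's underside (55 mm above the bench); hinge axis along the case's y.
- cover_edge (a point): Middle of the cover's free front edge, underside, 122 mm from the hinge line; moves with the cover.
- vial: Bystander: loose amber vial, 26 mm across, 55 mm tall, origin under its foot.
- beaker: Bystander: loose glass beaker, 70 mm across, 85 mm tall, origin under its foot.
- dish: Bystander: loose clear covered dish, 90 mm across, 18 mm tall, origin under it.
- bottle: Bystander: loose white bottle, 60 mm across, 130 mm tall, origin under its foot.
- slide_box: Bystander: loose small grey slide box, 87 by 72 by 37 mm, origin under it; not the specimen case.

How it is judged:
By the outcome, as a careful person would: the job done as asked, in the order asked, and still so for the second after the job is handed in, with the robot touching nothing.
It also fails if it takes over 69 s, if anything falls off the work surface, if the arm or the gripper's body presses on something with over 40 N, if the wrist force passes 120 N, or if a joint passes its speed limit or range.

### The arm

A 6-joint arm with a two-finger parallel gripper is mounted at the origin on the work surface. World frame = base frame: x ahead of the robot, y to its left, z up, the work surface at z = 0. Lengths are in m, angles in degrees, forces in N, time in s.
With the tool pointing down it reaches from about 0.35 to 0.875 m from the base axis. Payload 4.2 kg.
Tool frame: the origin (TCP) lies at the very end of the fingers, on their centre line; the grasp point (between the pads) lies 19 mm behind it; z points along the fingers, x is the direction in which the jaws open and shut, and the axes are right-handed (so a half turn about z gives the same grasp; the last joint's range is limited). The gripper opens to 85 mm and grips with 20 to 120 N. Pads are 22 mm wide; open, the fingers measure 114 mm over their backs; the gripper's body (76 mm by 85 mm) begins 54 mm behind the grasp point. The pads swing forward as they close: fully open they stand 13 mm farther back than shut.
Start: joints at [87.754, 22.042, 0.453, 0, -68.411, -14.817], TCP at [0.183, 0.597, 0.231] pointing down, gripper open.
Joint ranges: [-179.83, 179.83], [-69.29, 118.12], [-61.27, 80.66], [-181.25, 117.63], [-171.15, -9.14], [-177.46, 177.46]. Speed limits (degrees/s): [159.86, 159.86, 180, 180, 180, 180].

### API

Orientations are given as [roll, pitch, yaw] about the fixed x, y, z axes, in that order (R = Rz(yaw) Ry(pitch) Rx(roll)).
In Python, from cell import ctrl gives the robot as it stands.
- The arm moves only by the tool step_arm, never from a script. Its argument "moves" is a list of rows, each a list of 7 numbers: the closure in counts, from 0 (fully open) to 255 (shut), then the shift along the tool's x, y, z in mm, then the turn, a rotation vector about the tool's x, y, z in degrees. A call has 1 to 12 rows; each row shifts and turns the commanded pose from where the row before left it, along the tool's axes as they then stand; what a row does not reach is not made up. A row lasts 1/8 s, in which the tool goes at most 62.5 mm and 10.7 degrees, less where a joint would pass 70% of its speed; a pose out of reach is approached as far as the arm can. A call with a gripper value outside its range is refused whole. The fingers move at their own pace and stop on an object; "squeeze" is the grip in N (left out, the last holds). Time passes only in rows, so rows that do not move let the fingers close. It gives the time, the measured TCP pose, the force and the opening at its end, in the units of the state.
- ctrl.get_state(): the state, without advancing time (a new reading comes with each control period).
- ctrl.read_camera(name): name is "scene" or "side" or "wrist"; returns (picture, depth): 400x640x3 uint8, red, green, blue; 400x640 float32, m along the optical axis (not along the pixel's ray), 0 where there is no reading.
- ctrl.camera_params(name): a dict with "intrinsics" (3x3 intrinsics, pixels), "T" (4x4, takes a point from camera to world coordinates). Camera axes: x right, y down, z forward; pixel columns grow to the right and rows downward; lengths in m; the calibration is good to about 2 mm. A picture is of the moment at which its call begins: read the wrist's pose just before it. camera_params takes no time and is no camera call; for the wrist camera it gives the pose at the moment of the call.
- ctrl.close_job(): hands the job in, once; it reports no verdict.
The state is a dict: "clock": time; "joint_pos": joint angles; "joint_velocities": joint speeds; "tau": joint torques, N m; "tool_pos": TCP position; "orientation": TCP orientation; "ft_force": force on the tool from outside, world axes, zero at the start; "wrist_torque": the same for the moment, N m; "width": finger opening in m.
Only numpy, scipy, OpenCV 4.12 (cv2) and the standard library are available. Lean on these libraries where they do the work, as an engineer would, in place of code of your own. Each camera call takes 0.05 s, during which the arm holds its last target.

## Working session

There is one attempt and no reset: what is moved stays moved. The work goes in short steps, Python scripts to look and compute and a tool call to move; the robot and the scene stay as the last step left them, time stands still between calls to the robot, and variables do not carry over. Pictures are saved under pics/ and viewed, and the job is handed in when it is done.

Besides the shell and the picture viewer there is one more tool, called as name(argument=value, ...), one argument or row to a line, values as JSON. step_arm: Moves the arm, as the interface text tells. Its arguments: {"type":"object","properties":{"moves":{"type":"array"},"squeeze":{"type":"number"}},"required":["moves"]}

```bash
mkdir -p pics; ls; python3 - <<'E'
from cell import ctrl
import cv2,numpy as np
for n in ["scene","side","wrist"]:
    p=ctrl.camera_params(n); print(n,np.round(p["intrinsics"],1).tolist(),np.round(p["T"],3).tolist())
    im,d=ctrl.read_camera(n); cv2.imwrite(f"pics/{n}0.png",im[:,:,::-1]); np.save(f"pics/{n}0.npy",d)
print(ctrl.get_state())
E
```

```text
pics
scene [[466.9, 0.0, 318.9], [0.0, 466.9, 191.1], [0.0, 0.0, 1.0]] [[0.903, -0.381, 0.197, 0.36], [-0.429, -0.798, 0.424, -0.537], [-0.005, -0.467, -0.884, 1.235], [0.0, 0.0, 0.0, 1.0]]
side [[443.9, 0.0, 322.3], [0.0, 443.9, 198.2], [0.0, 0.0, 1.0]] [[0.719, -0.485, 0.498, -0.112], [-0.694, -0.489, 0.528, -0.753], [-0.013, -0.725, -0.688, 1.072], [0.0, 0.0, 0.0, 1.0]]
wrist [[296.3, 0.0, 320.1], [0.0, 296.3, 196.5], [0.0, 0.0, 1.0]] [[-0.293, -0.923, -0.247, 0.245], [-0.956, 0.284, 0.074, 0.579], [0.002, 0.258, -0.966, 0.374], [0.0, 0.0, 0.0, 1.0]]
{'clock': 0.15, 'joint_pos': array([ 8.77538213e+01,  2.20809507e+01,  3.98303944e-01, -1.89031394e-02,
       -6.84104266e+01, -1.48162735e+01]), 'joint_velocities': array([-0.02578952, -0.02090844,  0.25369039,  0.02858495,  0.06347868,
        0.06997177]), 'tau': array([-4.34303211e-04, -3.92679834e+01,  1.88580483e+01,  4.18862611e+00,
       -3.41091290e-03, -7.15033153e-07]), 'tool_pos': array([0.18325108, 0.5970839 , 0.23047759]), 'orientation': array([-1.79993181e+02, -9.44716748e-02, -1.07069428e+02]), 'ft_force': array([-0.29916462, -0.02921599, -0.5954884 ]), 'wrist_torque': array([-0.00083396,  0.01666971,  0.02413138]), 'width': 0.08564425682900417}
```

View pics/scene0.png

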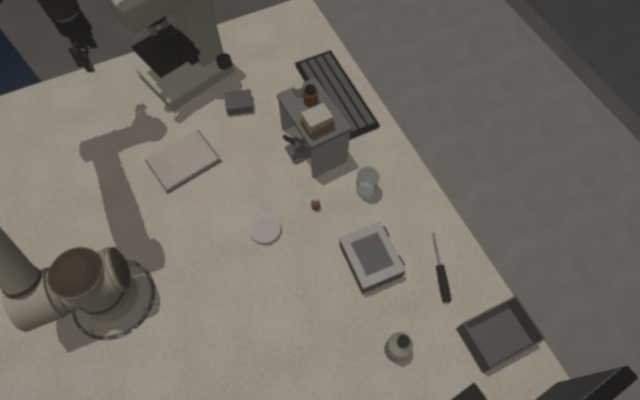

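View pics/side0.png

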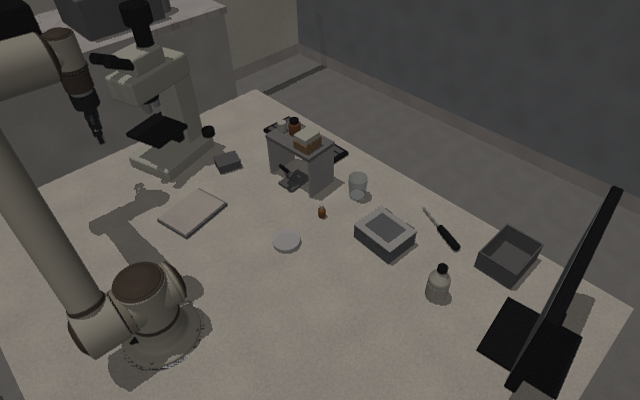

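View pics/wrist0.png

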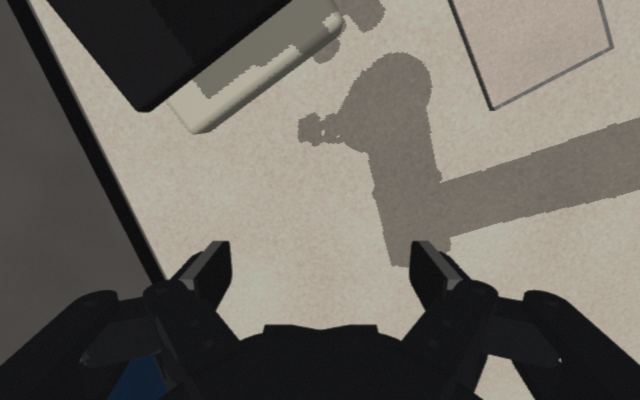

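The scene view shows the station around px (315,125) with the lever at (295,148), the case at (372,257), the dish (266,231), vial (316,204), beaker (368,183) and bottle (399,347). Next I turn the depth into points.

```bash
cat > h.py <<'E'
from cell import ctrl
import cv2,numpy as np
from scipy.spatial.transform import Rotation as R
def cloud(d,p):
    K=np.array(p["intrinsics"]);T=np.array(p["T"])
    v,u=np.mgrid[:d.shape[0],:d.shape[1]]
    c=np.stack([(u-K[0,2])/K[0,0]*d,(v-K[1,2])/K[1,1]*d,d],-1)
    w=c@T[:3,:3].T+T[:3,3]; w[d<=0]=np.nan
    return w
def proj(X,p):
    K=np.array(p["intrinsics"]);T=np.array(p["T"])
    c=(np.atleast_2d(X)-T[:3,3])@T[:3,:3]
    q=c@K.T; return q[:,:2]/q[:,2:]
def ray(u,v,p,z):
    K=np.array(p["intrinsics"]);T=np.array(p["T"])
    d=T[:3,:3]@np.linalg.solve(K,[u,v,1.]);o=T[:3,3]
    return o+d*(z-o[2])/d[2]
E
python3 - <<'E'
from h import *
for n in ["scene","side"]:
    d=np.load(f"pics/{n}0.npy");p=ctrl.camera_params(n);w=cloud(d,p)
    pts={"scene":dict(dish=(266,229),vial=(315,203),casemid=(372,252),caserim=(350,245),station=(340,125),lever=(292,140),bottle=(403,341),beaker=(368,176),table=(300,300)),
         "side":dict(dish=(287,240),vial=(322,210),casemid=(385,228),station=(300,140),lever=(291,178),table=(250,320))}[n]
    for k,(u,v) in pts.items(): print(n,k,np.round(w[v,u],3))
    im=cv2.imread(f"pics/{n}0.png")
    x0,y0=(220,70) if n=="scene" else (230,100)
    c=im[y0:y0+240,x0:x0+ 220] 
    cv2.imwrite(f"pics/{n}0c.png",cv2.resize(c,None,fx=2.5*1.0,fy=2.5,interpolation=cv2.INTER_CUBIC)*1)
E
```

```text
scene dish [0.443 0.002 0.019]
scene vial [0.599 0.007 0.04 ]
scene casemid [ 0.669 -0.2    0.062]
scene caserim [ 0.626 -0.157  0.059]
scene station [0.737 0.132 0.178]
scene lever [0.616 0.2   0.09 ]
scene bottle [ 0.613 -0.44   0.131]
scene beaker [0.779 0.021 0.037]
scene table [ 0.449 -0.218 -0.004]
side dish [ 0.438 -0.004  0.019]
side vial [0.596 0.002 0.037]
side casemid [ 0.665 -0.208  0.059]
side station [0.642 0.148 0.221]
side lever [0.621 0.185 0.049]
side table [ 0.189 -0.136 -0.003]
```

View pics/scene0c.png

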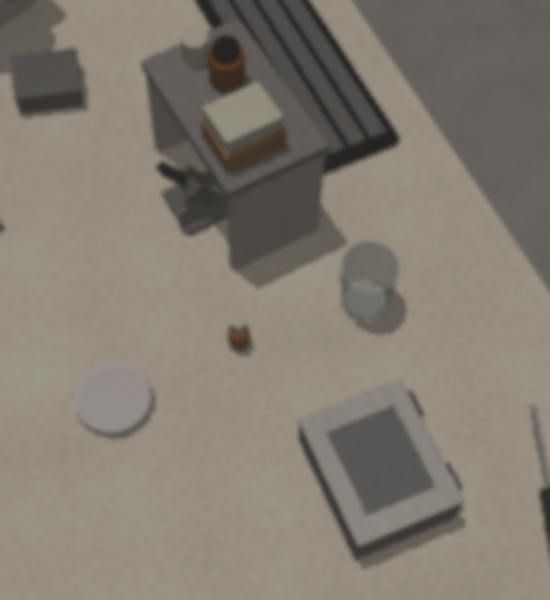

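View pics/side0c.png

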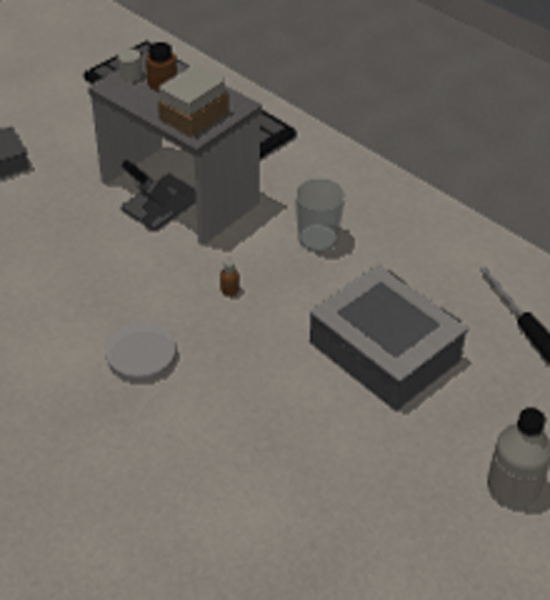

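```bash
python3 - <<'E'
from h import *
for n in ["scene","side"]:
    d=np.load(f"pics/{n}0.npy");p=ctrl.camera_params(n);w=cloud(d,p)
    def rect(lo,hi,c,r,lab):
        m=(w[...,2]>lo)&(w[...,2]<hi)&(np.hypot(w[...,0]-c[0],w[...,1]-c[1])<r)
        P=w[m]; rc=cv2.minAreaRect(P[:,:2].astype(np.float32)*1000); print(n,lab,m.sum(),np.round(np.median(P[:,2]),4),np.round(rc[0],1),np.round(rc[1],1),round(rc[2],1)); print(np.round(cv2.boxPoints(rc),1).tolist())
    rect(.052,.072,(.67,-.2),.13,"case")
    rect(.160,.190,(.70,.17),.16,"shelf")
    # lever handle: high pts near (.616,.2)
    m=(w[...,2]>.05)&(w[...,2]<.14)&(np.hypot(w[...,0]-.615,w[...,1]-.195)<.05)
    P=w[m];print(len(P)); 
    if len(P): 
        i=np.argsort(-P[:,2])[:60:4];print(np.round(P[i],3).tolist())
    # colour masks rays
E
```

```text
scene case 2591 0.0618 [ 668.2 -203.5] [154.7 130.2] 87.8
[[600.2000122070312, -278.20001220703125], [730.2999877929688, -283.29998779296875], [736.2999877929688, -128.6999969482422], [606.2000122070312, -123.5999984741211]]
scene shelf 1817 0.1756 [689.4 211.6] [132.6 216.3] 3.6
[[616.4000244140625, 315.3999938964844], [629.9000244140625, 99.5], [762.2999877929688, 107.80000305175781], [748.7999877929688, 323.70001220703125]]
141
[[0.595, 0.206, 0.117], [0.591, 0.205, 0.114], [0.597, 0.196, 0.113], [0.592, 0.2, 0.112], [0.593, 0.203, 0.111], [0.6, 0.198, 0.109], [0.605, 0.201, 0.107], [0.602, 0.196, 0.105], [0.607, 0.2, 0.101], [0.605, 0.197, 0.096], [0.611, 0.211, 0.094], [0.613, 0.201, 0.091], [0.615, 0.198, 0.089], [0.613, 0.201, 0.086], [0.615, 0.199, 0.081]]
side case 1539 0.0611 [ 667.7 -207. ] [155.8 133.2] 86.9
[[597.0999755859375, -281.29998779296875], [730.0999755859375, -288.3999938964844], [738.4000244140625, -132.8000030517578], [605.4000244140625, -125.69999694824219]]
side shelf 935 0.1741 [688.1 208.1] [136.8 215.8] 3.6
[[613.0, 311.3999938964844], [626.5999755859375, 96.0999984741211], [763.0999755859375, 104.69999694824219], [749.5999755859375, 320.0]]
86
[[0.592, 0.202, 0.115], [0.596, 0.202, 0.112], [0.594, 0.2, 0.11], [0.591, 0.207, 0.108], [0.591, 0.208, 0.103], [0.594, 0.196, 0.099], [0.606, 0.194, 0.094], [0.613, 0.193, 0.085], [0.612, 0.198, 0.079], [0.621, 0.198, 0.073], [0.618, 0.195, 0.068], [0.632, 0.217, 0.065], [0.625, 0.188, 0.063], [0.623, 0.185, 0.061], [0.622, 0.196, 0.06]]
```

```bash
python3 - <<'E'
from h import *
d=np.load("pics/scene0.npy");w=cloud(d,ctrl.camera_params("scene"))
d2=np.load("pics/side0.npy");w2=cloud(d2,ctrl.camera_params("side"))
P=np.concatenate([w.reshape(-1,3),w2.reshape(-1,3)]);P=P[np.isfinite(P[:,0])]
# height map cm, 5cm cells
for xi in np.arange(0,.9,.05):
    r=[]
    for yi in np.arange(-.35,.85,.05):
        m=(P[:,0]>=xi)&(P[:,0]<xi+.05)&(P[:,1]>=yi)&(P[:,1]<yi+.05)
        r.append("%3d"%(100*P[m,2].max()) if m.any() else " .")
    print("%.2f"%xi," ".join(r))
E
```

```text
0.00   0   0   0   0   1  23  24  24  23   0  73  73   0   0   0   0   0   0   0   0   0   0   0   0
0.05   0   0   0   0   0  19  23  23  15   0  73  73   0   0   0   0   0   0  50   0   0   0   1   0
0.10   0   0   0   0   0   0   0   0   0   0   0   0   0   0   0   0   0  33  58  57   0   0   0   0
0.15   0   0   0   0   0   0   0   0   0   0   0   0   0   1   1   0   0  56  59  58   0   0   0   0
0.20   0   0   0   0   0   0   0   0   0   1   0   1   2   2   2   0   0   0  59  58  33   0   0   0
0.25   0   0   0   0   0   0   0   0   0   0   0   1   2   1   2   1   0   0  48  48  47  15   0   0
0.30   0   0   0   0   0   0   0   0   0   0   0   0   2   2   2   1   1  15  47  46  45  15   0   0
0.35   0   0   0   0   0   0   2   2   0   0   0   0   2   2   2   1   0   5  44  57  57  16  .   0
0.40   0   0   0   0   0   0   2   2   1   0   0   0   1   1   0   0   0   4  43  57  57  57  11  .
0.45   0   0   0   0   0   0   2   2   1   0   0   0   0   0   0   4   4   0  32  57  57  23  11  11
0.50   0   0   0   0   0   0   0   0   0   0   0   0   0   0   0   4   4  11  12  38  38  38  .  .
0.55   0   6   0   0   0   0   5   5   0   0  11  11   0   0   0   4   4  11  11  38  38   0   0   0
0.60   0   6   6   6   6   0   2   5  17  23  23  18  18  17   0   0   0   1   0   0   0   0   0   0
0.65   0   6   6   6   6   0   0   0  14  23  23  24  23  21   0   0   0   0   0   0   0   0   0   0
0.70   0   6   6   6   6   0   8   8  11  23  23  23  23  18  .   0   0   0   0   0   0   0   0   0
0.75   2   0   0   0   0   0   8   8   0  17  18  18  17  17  .   2   2   2   0   0   0   0   0   0
0.80   2   2   2   0   0   0   0   0   0   0   2   2   2   2   2   2   2   2   0   0   0   0   1   0
0.85   0   0   2   0   0   0   0   0   0   0   2   2   2   2   2   2   2   2   0   1   0   0   0   0
```

```bash
cat >> h.py <<'E'
def toolR(yaw,lean):  # tool x=+y of frame, z leaning
    a=np.radians(lean); x=np.array([0,1,0.]); z=np.array([np.sin(a),0,-np.cos(a)]); y=np.cross(z,x)
    return R.from_euler('z',yaw,degrees=True)*R.from_matrix(np.stack([x,y,z],1))
def cur():
    s=ctrl.get_state(); return np.array(s['tool_pos']),R.from_euler('xyz',s['orientation'],degrees=True)
def plan(wps,grip,start=None,maxmm=60,maxdeg=10,nd=1,flipdir=None):
    """wps: list of (pos m, Rot, minrows); prints rows"""
    p,r=cur() if start is None else start
    for w in wps:
        tp,tr=np.array(w[0]),w[1]; n0=w[2] if len(w)>2 else 1
        rv=(r.inv()*tr).as_rotvec(degrees=True)
        n=max(n0,int(np.ceil(np.linalg.norm(tp-p)*1000/maxmm)),int(np.ceil(np.linalg.norm(rv)/maxdeg)))
        p0,r0=p,r
        for k in range(1,n+1):
            gp=p0+(tp-p0)*k/n; gr=r0*R.from_rotvec(rv*k/n,degrees=True)
            sh=np.round(r.inv().apply(gp-p)*1000,nd); tu=np.round((r.inv()*gr).as_rotvec(degrees=True),nd)
            print([grip]+[float(x) for x in sh]+[float(x) for x in tu],end=",\n")
            p=p+r.apply(sh/1000); r=r*R.from_rotvec(tu,degrees=True)
        print("-> ",np.round(p,4),np.round(r.as_euler('xyz',degrees=True),1))
    return p,r
E
python3 - <<'E'
from h import *
p,r=cur()
Rt=toolR(3.6,30)
g=np.array([.604,.2,.094]); zt=Rt.apply([0,0,1])
pre=g+zt*(.019-.110)
print(pre)
R1=R.from_euler('z',-60,degrees=True)*r
plan([((.2,.40,.25),R1),((.35,.28,.27),Rt,5),(pre,Rt)],0)
E
```

```text
[0.55858978 0.19714303 0.17280831]
[0, 30.6, -12.3, -3.2, -0.0, 0.0, 10.0],
[0, 28.0, -17.4, -3.2, -0.0, 0.0, 10.0],
[0, 24.5, -22.1, -3.2, -0.0, 0.0, 10.0],
[0, 20.3, -25.9, -3.2, -0.1, 0.0, 10.0],
[0, 15.5, -29.1, -3.3, 0.0, 0.0, 10.0],
[0, 10.3, -31.4, -3.2, 0.0, 0.0, 10.0],
->  [0.2  0.4  0.25] [ 1.800e+02 -1.000e-01 -1.671e+02]
[0, -10.8, -13.7, -1.8, -2.0, -2.4, 8.8],
[0, -12.9, -11.8, -1.8, -2.0, -2.3, 8.8],
[0, -14.6, -9.6, -1.6, -2.0, -2.4, 8.8],
[0, -16.0, -7.2, -1.3, -2.0, -2.3, 8.8],
[0, -16.9, -4.6, -0.8, -2.0, -2.4, 8.8],
[0, -17.4, -2.0, -0.2, -2.1, -2.4, 8.8],
[0, -17.6, 0.7, 0.5, -2.0, -2.3, 8.8],
[0, -17.2, 3.3, 1.3, -2.0, -2.4, 8.8],
[0, -16.4, 5.9, 2.2, -2.0, -2.4, 8.8],
[0, -15.2, 8.2, 3.0, -2.0, -2.3, 8.8],
[0, -13.6, 10.3, 4.0, -2.0, -2.4, 8.8],
->  [0.35 0.28 0.27] [150.   -0.   93.6]
[0, -19.2, 25.4, 37.1, -0.0, -0.0, -0.0],
[0, -19.1, 25.5, 37.1, -0.0, -0.0, -0.0],
[0, -19.2, 25.4, 37.2, -0.0, -0.0, -0.0],
[0, -19.1, 25.5, 37.1, -0.0, -0.0, -0.0],
[0, -19.2, 25.4, 37.1, -0.0, -0.0, -0.0],
->  [0.5586 0.1971 0.1728] [150.   -0.   93.6]
```

step_arm(
  moves=[
    [0,30.6,-12.3,-3.2,0,0,10],
    [0,28,-17.4,-3.2,0,0,10],
    [0,24.5,-22.1,-3.2,0,0,10],
    [0,20.3,-25.9,-3.2,0,0,10],
    [0,15.5,-29.1,-3.2,0,0,10],
    [0,10.3,-31.4,-3.2,0,0,10],
  ],
)

```text
clock: 0.9
tool_pos: [0.2001, 0.399, 0.2504]
orientation: [-180.0, -0.0, -167.4]
ft_force: [0.2, -0.1, 0.3]
width: 0.0851
```

step_arm(
  moves=[
    [0,-10.8,-13.7,-1.8,-2,-2.4,8.8],
    [0,-12.9,-11.8,-1.8,-2,-2.3,8.8],
    [0,-14.6,-9.6,-1.6,-2,-2.4,8.8],
    [0,-16,-7.2,-1.3,-2,-2.3,8.8],
    [0,-16.9,-4.6,-0.8,-2,-2.4,8.8],
    [0,-17.4,-2,-0.2,-2,-2.4,8.8],
    [0,-17.6,0.7,0.5,-2,-2.3,8.8],
    [0,-17.2,3.3,1.3,-2,-2.4,8.8],
    [0,-16.4,5.9,2.2,-2,-2.4,8.8],
    [0,-15.2,8.2,3,-2,-2.3,8.8],
    [0,-13.6,10.3,4,-2,-2.4,8.8],
    [0,0,0,0,0,0,0],
  ],
)

```text
clock: 2.4
tool_pos: [0.3715, 0.2704, 0.2882]
orientation: [152.2, 0.1, 94.9]
ft_force: [0.3, -0.1, -0.2]
width: 0.0857
```

```bash
cat >> h.py <<'E'
def snap(n,tag):
    p=ctrl.camera_params(n); im,d=ctrl.read_camera(n)
    cv2.imwrite(f"pics/{n}{tag}.png",im[:,:,::-1]); np.savez(f"pics/{n}{tag}.npz",d=d,K=p["intrinsics"],T=p["T"],im=im)
    return p,im,d
E
python3 - <<'E'
from h import *
snap("wrist","1"); print(np.round(ctrl.get_state()['joint_pos'],1))
Rt=toolR(3.6,30)
g=np.array([.604,.2,.094]); zt=Rt.apply([0,0,1])
pre=g+zt*(.019-.110)
plan([(pre,Rt)],0)
E
```

```text
[  70.2   -7.5  -42.9   34.8  -48.  -177.4]
[0, -22.2, 26.6, 46.5, -0.6, -0.1, 0.3],
[0, -22.0, 26.2, 46.8, -0.5, -0.1, 0.3],
[0, -21.8, 26.0, 47.0, -0.6, -0.2, 0.4],
[0, -21.4, 25.6, 47.4, -0.5, -0.1, 0.3],
->  [0.5586 0.1971 0.1729] [150.   -0.   93.6]
```

View pics/wrist1.png

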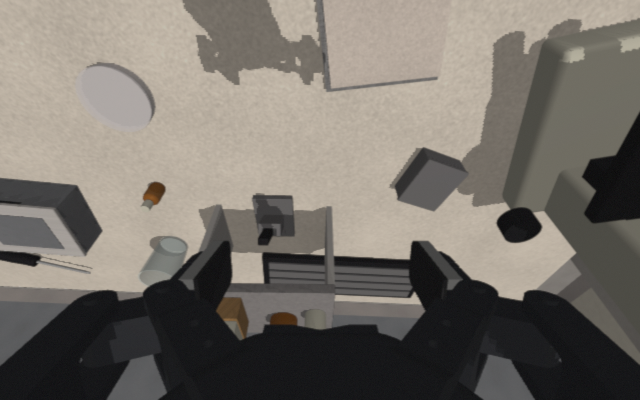

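step_arm(
  moves=[
    [0,-22.2,26.6,46.5,-0.6,-0.1,0.3],
    [0,-22,26.2,46.8,-0.5,-0.1,0.3],
    [0,-21.8,26,47,-0.6,-0.2,0.4],
    [0,-21.4,25.6,47.4,-0.5,-0.1,0.3],
    [0,0,0,0,0,0,0],
    [0,0,0,0,0,0,0],
  ],
)

```text
clock: 3.2
tool_pos: [0.5601, 0.1967, 0.1808]
orientation: [151.0, 0.1, 93.9]
ft_force: [0.2, 0.6, 0.9]
width: 0.0858
```

```bash
python3 - <<'E'
from h import *
s=ctrl.get_state(); print(np.round(s['joint_pos'],1),s['tool_pos'],s['orientation'])
snap("wrist","2")
E
```

```text
[  33.8   10.3  -46.4   61.7  -16.  -177.4] [0.56007895 0.19665486 0.18083376] [1.51041032e+02 7.38626219e-02 9.38919864e+01]
```

View pics/wrist2.png

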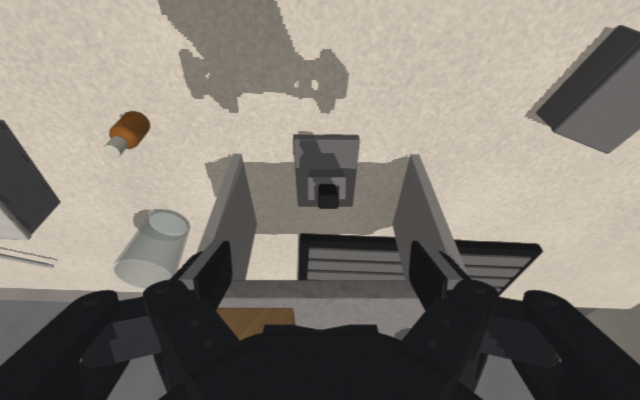

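```bash
cat > fk.py <<'E'
import numpy as np
from scipy.spatial.transform import Rotation as R
from scipy.optimize import least_squares
import itertools
D=[([87.754,22.042,.453,0,-68.411,-14.817],[.18325,.59708,.2305],[-179.993,-.094,-107.069]),
([70.2,-7.5,-42.9,34.8,-48.,-177.4],[.3715,.2704,.2882],[152.2,.1,94.9]),
([33.8,10.3,-46.4,61.7,-16,-177.4],[.56008,.196655,.18083],[151.041,.0739,93.892])]
def ori(q,s):
    E=lambda a,x:R.from_euler(a,x,degrees=True)
    return E('z',q[0])*E('y',q[1]-q[2])*E('x',s[0]*q[3])*E('y',s[1]*q[4])*E('x',s[2]*q[5])
if __name__=="__main__":
  for s in itertools.product([1,-1],repeat=3):
    Q=[ori(q,s).inv()*R.from_euler('xyz',o,degrees=True) for q,_,o in D]
    print(s,[np.round((Q[0].inv()*x).magnitude()*57.3,1) for x in Q[1:]],np.round(Q[0].as_euler('xyz',degrees=True),1))
E
python3 fk.py
```

```text
(1, 1, 1) [np.float64(128.2), np.float64(173.3)] [174.2 -48.4 174.2]
(1, 1, -1) [np.float64(140.4), np.float64(174.1)] [-147.1  -38.1  147.1]
(1, -1, 1) [np.float64(96.0), np.float64(157.0)] [90.2 60.4 90.2]
(1, -1, -1) [np.float64(69.6), np.float64(123.4)] [176.4  89.9 176.3]
(-1, 1, 1) [np.float64(125.7), np.float64(170.8)] [174.2 -48.4 174.2]
(-1, 1, -1) [np.float64(131.2), np.float64(167.6)] [-147.1  -38.1  147.1]
(-1, -1, 1) [np.float64(34.7), np.float64(34.8)] [90.2 60.4 90.2]
(-1, -1, -1) [np.float64(0.1), np.float64(0.1)] [176.4  89.9 176.3]
```

```bash
cat >> fk.py <<'E'
S=(-1,-1,-1)
TOOL=ori(D[0][0],S).inv()*R.from_euler('xyz',D[0][2],degrees=True)
def pos(q,k):
    a0,d0,h,l1,l2,e2,T=k
    z1=R.from_euler('z',q[0],degrees=True)
    return z1.apply([a0,d0,h]+R.from_euler('y',q[1],degrees=True).apply([0,0,l1])+R.from_euler('y',q[1]-q[2],degrees=True).apply([l2,0,e2]))+ori(q,S).apply([T,0,0])
def fit(D):
    f=lambda k:np.concatenate([pos(q,k)-p for q,p,_ in D]+[1e-3*(k-k0)])
    k0=np.array([0,-.15,.3,.35,.35,0,.3]);r=least_squares(f,k0);return r.x,r.fun[:3*len(D)]
lo=np.array([-179.83,-69.29,-61.27,-181.25,-171.15,-177.46]);hi=np.array([179.83,118.12,80.66,117.63,-9.14,177.46])
def ik(p,Rt,k,q0):
    f=lambda q:np.concatenate([(pos(q,k)-p)*20,((ori(q,S)*TOOL).inv()*Rt).as_rotvec()*3])
    r=least_squares(f,np.clip(q0,lo+.1,hi-.1),bounds=(lo,hi),x_scale=30.);return r.x,np.linalg.norm(r.fun)
E
python3 - <<'E'
from fk import *; from h import toolR
k,res=fit(D);print(np.round(k,4),np.round(res*1000,1))
Rz=R.from_euler('z',180,degrees=True)
g=np.array([.604,.2,.094]);
def sols(g,Rt):
    best={}
    rng=np.random.default_rng(0)
    for _ in range(25):
        q,e=ik(g+Rt.apply([0,0,.019]),Rt,k,[rng.uniform(-60,80),rng.uniform(-20,60),rng.uniform(-60,20),rng.uniform(-180,117),rng.uniform(-100,-15),rng.uniform(-170,170)])
        if e<.02: best[tuple(np.round(q/5).astype(int))]=np.round(q,1)
    return [b.tolist() for b in best.values()]
for nm,g,y in [("grip",g,3.6),("draw",g+np.array([-.035-.06,0,.061]),3.6),("slot",np.array([.52,-.2,.131]),-2.5),("up",np.array([.655,-.2,.24]),-2.5)]:
    for fl in (0,1):
        Rt=toolR(y,30)
        if fl: Rt=Rt*Rz
        print(nm,fl,sols(g,Rt))
E
```

```text
[ 0.2114 -0.1379 -0.0604  0.541   0.1638  0.1013  0.2281] [-21.8   1.1  16.4 -23.1   4.6 -26.5  27.9 -35.6  10.1]
grip 0 []
grip 1 []
draw 0 []
draw 1 []
slot 0 []
slot 1 []
up 0 [[-5.9, 17.9, -23.7, -5.0, -18.4, -82.3]]
up 1 [[-5.9, 18.0, -23.7, -5.7, -18.5, 98.4]]
```

```bash
python3 - <<'E'
s=open('fk.py').read()
s=s.replace("a0,d0,h,l1,l2,e2,T=k","h,l1,l2,e2,T,w=k").replace("[a0,d0,h]","[0,0,h]").replace("+ori(q,S).apply([T,0,0])","+(z1*R.from_euler('y',q[1]-q[2],degrees=True)*R.from_euler('x',-q[3],degrees=True)).apply([0,w,0])+ori(q,S).apply([T,0,0])").replace("[0,-.15,.3,.35,.35,0,.3]","[.3,.35,.4,0,.3,-.16]")
open('fk.py','w').write(s)
E
cat > t.py <<'E'
from fk import *; from h import toolR
k,res=fit(D);print(np.round(k,4),np.round(res*1000,1))
Rz=R.from_euler('z',180,degrees=True)
g=np.array([.604,.2,.094]);
def sols(g,Rt):
    best={}
    rng=np.random.default_rng(0)
    for _ in range(25):
        q,e=ik(g+Rt.apply([0,0,.019]),Rt,k,[rng.uniform(-60,80),rng.uniform(-20,60),rng.uniform(-60,20),rng.uniform(-180,117),rng.uniform(-100,-15),rng.uniform(-170,170)])
        if e<.02: best[tuple(np.round(q/5).astype(int))]=np.round(q,1)
    return [b.tolist() for b in best.values()]
if __name__=="__main__":
  for nm,g,y in [("grip",g,3.6),("draw",g+np.array([-.035-.06,0,.061]),3.6),("slot",np.array([.52,-.2,.131]),-2.5),("up",np.array([.655,-.2,.24]),-2.5)]:
    for fl in (0,1):
        Rt=toolR(y,30)
        if fl: Rt=Rt*Rz
        print(nm,fl,sols(g,Rt))
E
python3 t.py
```

```text
[ 1.623e-01  5.646e-01  4.217e-01 -4.000e-04  2.989e-01 -1.599e-01] [ 0.2  0.   0.8  0.  -0.3 -0.8  0.2 -0.1  0.1]
grip 0 []
grip 1 []
draw 0 []
draw 1 []
slot 0 [[-5.1, 14.4, -35.6, -7.0, -10.1, -80.9]]
slot 1 [[-5.3, 14.4, -35.1, -8.2, -10.6, 100.5]]
up 0 [[-3.7, 17.1, -13.8, -1.0, -29.1, -88.1]]
up 1 [[-3.8, 17.2, -13.5, -1.5, -29.3, 92.5]]
```

```bash
cat > t2.py <<'E'
from t import *
def best(g,Rt,n=60,seed=0):
    rng=np.random.default_rng(seed);out=[]
    for i in range(n):
        q,e=ik(g+Rt.apply([0,0,.019]),Rt,k,[rng.uniform(-40,80),rng.uniform(-20,90),rng.uniform(-60,60),rng.uniform(-181,117),rng.uniform(-100,-10),rng.uniform(-177,177)])
        out.append((round(e,4),np.round(q,1).tolist()))
    out.sort(); r=[]
    for o in out:
        if all(np.abs(np.array(o[1])-x[1]).max()>8 for x in r): r.append(o)
    return r[:3]
if __name__=="__main__":
  g=np.array([.604,.2,.094])
  for lean in (30,25,35):
   for fl in (0,1):
    Rt=toolR(3.6,lean); Rt=Rt*Rz if fl else Rt
    print(lean,fl,best(g,Rt)); 
    print(lean,fl,'draw',best(g+np.array([-.095,0,.061]),Rt)); 
E
python3 t2.py
```

```text
[ 1.623e-01  5.646e-01  4.217e-01 -4.000e-04  2.989e-01 -1.599e-01] [ 0.2  0.   0.8  0.  -0.3 -0.8  0.2 -0.1  0.1]
30 0 [(np.float64(0.1958), [15.3, 23.3, -44.5, 117.6, -9.1, 141.5]), (np.float64(0.4089), [28.2, 23.5, -41.7, 65.4, -10.0, -177.5]), (np.float64(0.4293), [3.8, 24.4, -36.8, -181.2, -9.1, 91.1])]
30 0 draw [(np.float64(0.0356), [19.3, 10.4, -54.5, 112.9, -9.1, 143.1]), (np.float64(0.3011), [36.6, 11.0, -50.0, 58.6, -15.0, -177.5]), (np.float64(0.5797), [4.5, 11.6, -46.9, -181.2, -9.1, 90.5])]
30 1 [(np.float64(0.2025), [15.3, 23.3, -44.5, 117.6, -9.1, -38.5]), (np.float64(0.4301), [3.8, 24.4, -36.8, -181.2, -9.1, -88.9]), (np.float64(1.1522), [11.9, 24.1, -20.1, -96.3, -9.1, 177.5])]
30 1 draw [(np.float64(0.0445), [19.4, 10.4, -54.5, 112.3, -9.1, -36.5]), (np.float64(0.5801), [4.5, 11.6, -46.9, -181.2, -9.1, -89.5]), (np.float64(1.3053), [13.4, 11.7, -30.1, -98.1, -9.1, 177.5])]
25 0 [(np.float64(0.1049), [22.3, 23.3, -44.4, 90.3, -9.1, 162.4]), (np.float64(0.16), [28.4, 23.7, -41.9, 64.8, -10.1, -177.5]), (np.float64(0.677), [3.8, 24.6, -37.0, -181.2, -9.1, 91.1])]
25 0
[... 672 characters left out ...]
6.5, 23.3, -44.7, 117.6, -12.0, 140.2]), (np.float64(0.6574), [28.0, 23.3, -41.6, 66.1, -10.0, -177.5])]
35 0 draw [(np.float64(0.2024), [19.3, 10.4, -54.7, 117.6, -12.1, 138.3]), (np.float64(0.3347), [4.5, 11.3, -46.7, -181.2, -9.1, 90.5]), (np.float64(0.546), [36.0, 10.7, -50.1, 59.9, -14.5, -177.5])]
35 1 [(np.float64(0.1828), [3.8, 24.2, -36.5, -181.2, -9.1, -89.0]), (np.float64(0.3994), [16.4, 23.3, -44.7, 117.6, -11.8, -39.7]), (np.float64(0.9925), [11.9, 23.9, -19.8, -96.1, -9.1, 177.5])]
35 1 draw [(np.float64(0.208), [19.2, 10.4, -54.6, 117.6, -11.9, -41.6]), (np.float64(0.3348), [4.5, 11.3, -46.7, -181.2, -9.1, -89.5]), (np.float64(1.1399), [13.4, 11.4, -29.8, -97.8, -9.1, 177.5])]
```

```bash
cat > t3.py <<'E'
from t import *
def solve(p,Rt,q0): return ik(p,Rt,k,q0)
if __name__=="__main__":
  h=np.array([-.5,0,.866])
  for up in (0,.008,.012):
   for lean in (18,20,22,24,26):
    g=np.array([.604,.2,.094])+R.from_euler('z',3.6,degrees=True).apply(h)*up
    Rt=toolR(3.6,lean)*Rz
    r=[]
    for q0 in ([28,23,-42,65,-12,0],[22,23,-44,88,-11,-16]):
        q,e=solve(g+Rt.apply([0,0,.019]),Rt,q0); r.append((round(e/3*57,2),np.round(q,1).tolist()))
    a=np.radians(lean)
    cl=[18-(-54*np.sin(a)+b*np.cos(a)-up*500) for b in(38,42.5)]
    print(up,lean,min(r),"corner z",[round(54*np.cos(a)+b*np.sin(a)+up*866+94) for b in(38,42.5)],"xclr",np.round(cl,1))
E
python3 t3.py
```

```text
[ 1.623e-01  5.646e-01  4.217e-01 -4.000e-04  2.989e-01 -1.599e-01] [ 0.2  0.   0.8  0.  -0.3 -0.8  0.2 -0.1  0.1]
0 18 (np.float64(0.0), [35.3, 25.3, -31.7, 28.5, -19.7, 32.6]) corner z [157, 158] xclr [-1.5 -5.7]
0 20 (np.float64(0.0), [33.6, 24.6, -36.5, 41.2, -14.9, 21.3]) corner z [158, 159] xclr [ 0.8 -3.5]
0 22 (np.float64(0.0), [27.6, 23.6, -42.5, 68.0, -9.3, -0.1]) corner z [158, 160] xclr [ 3.  -1.2]
0 24 (np.float64(1.5), [25.0, 23.4, -43.7, 79.4, -9.1, -9.1]) corner z [159, 161] xclr [5.2 1.1]
0 26 (np.float64(2.58), [19.7, 23.3, -44.8, 100.6, -9.1, -25.5]) corner z [159, 161] xclr [7.5 3.5]
0.008 18 (np.float64(0.0), [35.6, 24.5, -31.6, 27.4, -20.7, 33.3]) corner z [164, 165] xclr [ 2.5 -1.7]
0.008 20 (np.float64(0.0), [34.3, 23.8, -36.1, 38.7, -16.1, 23.3]) corner z [165, 166] xclr [4.8 0.5]
0.008 22 (np.float64(0.0), [29.7, 22.9, -41.8, 60.9, -10.8, 5.2]) corner z [165, 167] xclr [7.  2.8]
0.008 24 (np.float64(1.06), [25.4, 22.5, -44.1, 78.1, -9.1, -8.1]) corner z [166, 168] xclr [9.2 5.1]
0.008 26 (np.float64(2.27), [21.0, 22.4, -45.2, 95.9, -9.1, -21.9]) corner z [166, 168] xclr [11.5  7.5]
0.012 18 (np.float64(0.0), [35.8, 24.1, -31.5, 27.0, -21.1, 33.7]) corner z [167, 169] xclr [4.5 0.3]
0.012 20 (np.float64(0.0), [34.6, 23.4, -35.9, 37.6, -16.7, 24.1]) corner z [168, 170] xclr [6.8 2.5]
0.012 22 (np.float64(0.0), [30.6, 22.6, -41.4, 57.8, -11.5, 7.4]) corner z [169, 170] xclr [9.  4.8]
0.012 24 (np.float64(0.84), [25.6, 22.1, -44.3, 77.6, -9.1, -7.7]) corner z [169, 171] xclr [11.2  7.1]
0.012 26 (np.float64(2.09), [21.6, 21.9, -45.3, 93.8, -9.1, -20.3]) corner z [170, 172] xclr [13.5  9.5]
```

Wrist2 shows the handle's black end at about (328,196), the rest at (326,170), and the shelf's front edge near row 290. A kinematic model fitted to the states puts j6 near its limit at 30° lean. A lean of about 22° with a slightly higher grip looks reachable. Next I measure closely.

```bash
python3 - <<'E'
from h import *
z=np.load("pics/wrist2.npz");p=dict(intrinsics=z['K'],T=z['T']);w=cloud(z['d'],p);im=z['im']
c=im[120:310,230:450,::-1]
c=cv2.convertScaleAbs(c,alpha=1.8)
cv2.imwrite("pics/w2c.png",cv2.resize(c,None,fx=3.5,fy=3,interpolation=cv2.INTER_CUBIC))
g=im.astype(int).sum(2)
m=(g<90)&(np.abs(np.mgrid[:400,:640][1]-328)<25)&(np.abs(np.mgrid[:400,:640][0]-197)<20)
v,u=np.where(m);print(u.min(),u.max(),v.min(),v.max(),len(u))
print(np.round(w[185:209:3,328],4).tolist())
print("row196",np.round(w[196,314:344:2],4).tolist())
for v in (276,279,282,285,288,291,294,297): print(v,np.round(w[v,[270,300,330,360,385]],4).tolist())
E
```

```text
319 337 184 203 200
[[0.6084, 0.2081, 0.0778], [0.6008, 0.2072, 0.0902], [0.5936, 0.2064, 0.1016], [0.5897, 0.2059, 0.1093], [0.5908, 0.2059, 0.1115], [0.5933, 0.2061, 0.1122], [0.5948, 0.2062, 0.114], [0.5964, 0.2063, 0.1156]]
row196 [[0.633, 0.1967, 0.0671], [0.6798, 0.2009, 0.0182], [0.5916, 0.1983, 0.1101], [0.5907, 0.1998, 0.111], [0.5909, 0.2013, 0.1106], [0.5905, 0.2028, 0.111], [0.59, 0.2043, 0.1113], [0.5901, 0.2059, 0.1111], [0.5898, 0.2074, 0.1113], [0.5895, 0.2089, 0.1116], [0.5903, 0.2105, 0.1106], [0.5898, 0.212, 0.111], [0.5905, 0.2137, 0.1101], [0.6304, 0.2218, 0.068], [0.6307, 0.2238, 0.0676]]
276 [[0.8948, 0.1333, 0.0001], [0.8636, 0.1855, 0.0166], [0.8538, 0.2337, 0.0204], [0.8505, 0.2817, 0.0203], [0.8483, 0.3219, 0.02]]
279 [[0.9032, 0.133, 0.0009], [0.8734, 0.1857, 0.0163], [0.8626, 0.2345, 0.0206], [0.8601, 0.2833, 0.02], [0.857, 0.3238, 0.0202]]
282 [[0.6283, 0.1663, 0.1637], [0.6266, 0.1879, 0.1638], [0.6245, 0.2094, 0.1642], [0.6243, 0.2311, 0.1634], [0.6225, 0.2489, 0.1637]]
285 [[0.6263, 0.1669, 0.1672], [0.6271, 0.188, 0.1659], [0.6256, 0.2094, 0.1659], [0.6236, 0.2307, 0.1662], [0.6222, 0.2485, 0.1663]]
288 [[0.6279, 0.167, 0.1687], [0.6268, 0.1881, 0.1684], [0.6247, 0.2093, 0.1688], [0.6235, 0.2305, 0.1686], [0.6235, 0.2485, 0.1679]]
291 [[0.6293, 0.1671, 0.1702], [0.627, 0.1882, 0.1707], [0.625, 0.2093, 0.1709], [0.6246, 0.2305, 0.1703], [0.6242, 0.2484, 0.1698]]
294 [[0.628, 0.1675, 0.1732], [0.6267, 0.1884, 0.1731], [0.626, 0.2093, 0.1726], [nan, nan, nan], [0.6233, 0.2477, 0.1726]]
297 [[0.628, 0.1678, 0.1754], [0.6272, 0.1885, 0.175], [0.6255, 0.2092, 0.1751], [0.6248, 0.2301, 0.1747], [0.6221, 0.247, 0.1755]]
```

View pics/w2c.png

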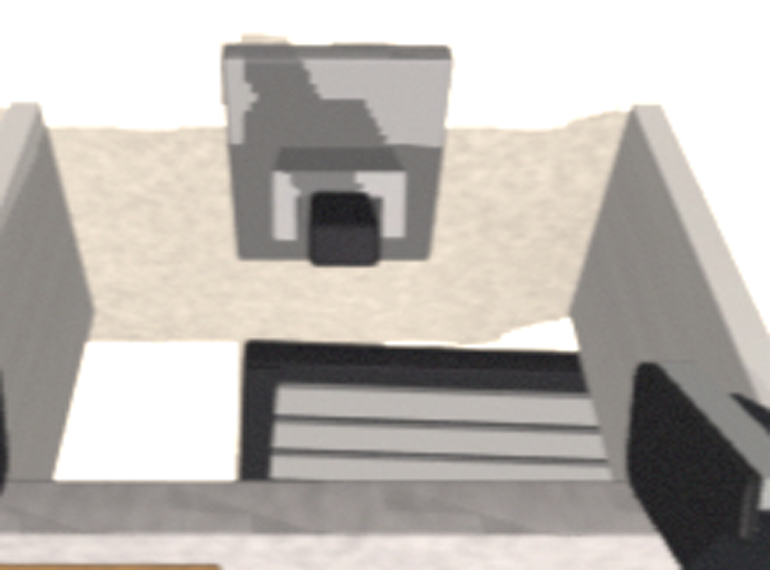

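```bash
cat > sim.py <<'E'
from t import *
h=lambda y:R.from_euler('z',y,degrees=True).apply([-.5,0,.866])
X=lambda y:R.from_euler('z',y,degrees=True).apply([1.,0,0])
G=np.array([.607,.2055,.094])
def run(lean,up,flip=0,q0=[33.8,10.3,-46.4,55,-18,-165],ys=3.7,yc=-2.8,hinge=(.728,-.208)):
    P=G+h(ys)*up
    W=[("pre",P+h(ys)*.1,ys),("grip",P,ys),("draw",P+h(ys)*.07,ys),("back",P+h(ys)*.07-X(ys)*.06,ys)]
    grel=lambda tip,y: tip+R.from_euler('z',y,degrees=True).apply([-.07,0,.081])+h(y)*up
    H=np.array([hinge[0],hinge[1],.055]);xc=X(yc)
    W+=[("trans",grel(H-xc*.16+[0,0.03,.05],yc),yc),("front",grel(H-xc*.15+[0,0,-.006],yc),yc),("ins",grel(H-xc*.103+[0,0,-.006],yc),yc)]
    for th in (20,45,70,90):
        t=np.radians(th);W.append((f"th{th}",grel(H-xc*.103*np.cos(t)+np.array([0,0,.103*np.sin(t)-.003]),yc),yc))
    q=np.array(q0);prev=None
    for nm,p,y in W:
        Rt=toolR(y,lean); Rt=Rt*Rz if flip else Rt
        tp=p+Rt.apply([0,0,.019]); 
        n=8; 
        for i in range(1,n+1):
            if prev is None: pp,rr=tp,Rt
            else:
                pp=prev[0]+(tp-prev[0])*i/n; rr=prev[1]*R.from_rotvec((prev[1].inv()*Rt).as_rotvec()*i/n)
            q,e=ik(pp,rr,k,q)
        prev=(tp,Rt)
        print(nm,np.round(tp,3),round(e/3*57.3,2),np.round(q,1).tolist())
if __name__=="__main__":
  import sys
  for l,u in ((22,.012),(20,.012),(23,.012)): print(l,u);run(l,u)
E
python3 sim.py
```

```text
[ 1.623e-01  5.646e-01  4.217e-01 -4.000e-04  2.989e-01 -1.599e-01] [ 0.2  0.   0.8  0.  -0.3 -0.8  0.2 -0.1  0.1]
22 0.012
pre [0.558 0.202 0.173] 0.0 [40.2, 13.0, -35.2, 29.6, -27.0, -151.4]
grip [0.608 0.206 0.087] 0.0 [31.4, 23.0, -40.5, 56.2, -12.2, -171.6]
draw [0.573 0.203 0.147] 0.0 [38.5, 16.1, -36.3, 33.7, -22.8, -154.4]
back [0.513 0.199 0.147] 0.0 [41.6, 11.0, -45.0, 40.2, -21.0, -164.0]
trans [ 0.499 -0.167  0.179] 0.0 [-0.2, 6.3, -33.9, 2.3, -27.8, -94.5]
front [ 0.509 -0.197  0.123] 0.0 [-4.5, 13.1, -34.1, -1.5, -20.8, -87.1]
ins [ 0.556 -0.2    0.123] 0.0 [-4.3, 16.9, -28.5, -1.2, -22.6, -87.5]
th20 [ 0.563 -0.2    0.161] 0.0 [-4.3, 14.4, -25.1, -1.0, -28.4, -87.8]
th45 [ 0.586 -0.201  0.199] 0.0 [-4.2, 14.0, -19.4, -0.8, -34.6, -88.1]
th70 [ 0.624 -0.203  0.223] 0.0 [-4.1, 16.1, -12.7, -0.6, -39.2, -88.3]
th90 [ 0.659 -0.205  0.229] 0.0 [-4.0, 19.0, -7.6, -0.5, -41.4, -88.5]
20 0.012
pre [0.558 0.202 0.173] 0.0 [40.4, 13.7, -32.1, 24.1, -30.2, -146.2]
grip [0.607 0.206 0.087] 0.0 [35.1, 23.8, -35.1, 37.4, -17.2, -155.9]
draw [0.573 0.203 0.147] 0.0 [39.0, 16.7, -32.9
[... 685 characters left out ...]
0.206 0.087] 0.44 [29.5, 22.7, -42.0, 63.8, -10.8, -177.5]
draw [0.573 0.203 0.148] 0.0 [37.9, 15.8, -38.2, 38.2, -20.9, -158.3]
back [0.514 0.199 0.148] 0.0 [40.6, 10.6, -46.9, 45.5, -19.3, -168.5]
trans [ 0.5   -0.167  0.179] 0.0 [-0.1, 6.0, -34.7, 2.6, -26.4, -94.7]
front [ 0.51  -0.197  0.123] 0.0 [-4.5, 12.9, -34.7, -1.7, -19.4, -86.8]
ins [ 0.557 -0.2    0.123] 0.0 [-4.3, 16.7, -29.1, -1.4, -21.2, -87.3]
th20 [ 0.563 -0.2    0.161] 0.0 [-4.3, 14.2, -25.8, -1.1, -27.0, -87.7]
th45 [ 0.587 -0.201  0.199] 0.0 [-4.2, 13.8, -20.0, -0.8, -33.2, -88.0]
th70 [ 0.624 -0.203  0.223] 0.0 [-4.1, 15.8, -13.4, -0.7, -37.8, -88.3]
th90 [ 0.66  -0.205  0.229] 0.0 [-4.0, 18.7, -8.3, -0.6, -40.0, -88.4]
```

```bash
python3 - <<'E'
from h import *
Rt=toolR(3.7,22); hd=R.from_euler('z',3.7,degrees=True).apply([-.5,0,.866])
P=np.array([.607,.2055,.094])+hd*.012+Rt.apply([0,0,.019])
plan([(P+hd*.1,Rt,3),(P+hd*.03,Rt,3),(P,Rt,3)],0)
E
```

```text
[0, 1.7, -1.7, 2.2, 2.3, -0.0, 0.1],
[0, 1.7, -1.6, 2.2, 2.4, -0.1, 0.1],
[0, 1.6, -1.5, 2.4, 2.3, 0.0, 0.1],
->  [0.5583 0.2023 0.1733] [158.   -0.   93.7]
[0, 0.0, 3.2, 23.1, 0.0, 0.0, -0.0],
[0, 0.0, 3.2, 23.1, 0.0, 0.0, -0.0],
[0, 0.1, 3.3, 23.1, 0.0, 0.0, -0.0],
->  [0.5932 0.2046 0.1127] [158.   -0.   93.7]
[0, -0.0, 1.4, 9.9, 0.0, 0.0, -0.0],
[0, -0.0, 1.4, 9.9, 0.0, 0.0, -0.0],
[0, -0.0, 1.3, 9.9, 0.0, 0.0, -0.0],
->  [0.6081 0.2056 0.0868] [158.   -0.   93.7]
```

step_arm(
  moves=[
    [0,1.7,-1.7,2.2,2.3,0,0.1],
    [0,1.7,-1.6,2.2,2.4,-0.1,0.1],
    [0,1.6,-1.5,2.4,2.3,0,0.1],
    [0,0,0,0,0,0,0],
    [0,0,0,0,0,0,0],
  ],
)

```text
clock: 3.88
tool_pos: [0.5582, 0.2021, 0.1736]
orientation: [157.9, 0.0, 93.7]
ft_force: [-0.6, 0.4, 0.3]
width: 0.085
```

```bash
python3 - <<'E'
from h import *
s=ctrl.get_state(); print(np.round(s['joint_pos'],1),s['tool_pos'],s['orientation'])
Rt=toolR(3.7,22); hd=R.from_euler('z',3.7,degrees=True).apply([-.5,0,.866])
P=np.array([.607,.2055,.094])+hd*.012+Rt.apply([0,0,.019])
plan([(P+hd*.03,Rt,4),(P,Rt,3)],0)
E
```

```text
[  40.2   13.   -35.2   29.6  -26.9 -151.3] [0.55817752 0.20212403 0.17363125] [1.57926800e+02 4.20150298e-03 9.36685713e+01]
[0, 0.1, 2.4, 17.4, 0.0, 0.0, -0.0],
[0, 0.0, 2.4, 17.4, 0.0, 0.0, -0.0],
[0, 0.1, 2.4, 17.4, 0.1, 0.0, -0.0],
[0, 0.0, 2.4, 17.4, -0.0, 0.0, -0.0],
->  [0.5931 0.2046 0.1127] [158.    0.   93.7]
[0, 0.0, 1.4, 9.9, -0.0, 0.0, -0.0],
[0, 0.0, 1.4, 9.9, -0.0, 0.0, -0.0],
[0, 0.1, 1.4, 9.9, -0.0, 0.0, -0.0],
->  [0.6081 0.2056 0.0868] [158.    0.   93.7]
```

My kinematic model matches the joints. I'll approach along the handle, stop 30 mm short and check with the wrist camera.

step_arm(
  moves=[
    [0,0,2.4,17.4,0,0,0],
    [0,0,2.4,17.4,0,0,0],
    [0,0,2.4,17.4,0,0,0],
    [0,0,2.4,17.4,0,0,0],
    [0,0,0,0,0,0,0],
  ],
)

```text
clock: 4.5
tool_pos: [0.5929, 0.2024, 0.1108]
orientation: [158.1, 0.1, 93.5]
ft_force: [0.9, -1.0, -0.9]
width: 0.0851
```

```bash
python3 - <<'E'
from h import *
s=ctrl.get_state(); print(np.round(s['joint_pos'],1),s['tool_pos'],s['orientation'])
p,im,d=snap("wrist","3");w=cloud(d,p)
v,u=np.mgrid[:400,:640]
m=(im.astype(int).sum(2)<110)&(w[...,2]>.05)&(w[...,2]<.13)&(np.hypot(w[...,0]-.605,w[...,1]-.205)<.03)
P=w[m];print(len(P),np.round(P.min(0),4),np.round(P.max(0),4)); vv,uu=np.where(m);print(uu.min(),uu.max(),vv.min(),vv.max())
snap("side","3")
i=cv2.imread("pics/side3.png")[80:240,200:420];cv2.imwrite("pics/side3c.png",cv2.resize(i,None,fx=3.5,fy=3.5))
E
```

```text
[  35.2   20.2  -38.4   42.7  -16.9 -161.2] [0.5929078  0.20235125 0.11082243] [1.58135521e+02 1.25075411e-01 9.35324242e+01]
977 [0.5884 0.1981 0.0712] [0.6132 0.2141 0.1163]
310 339 224 260
```

View pics/wrist3.png

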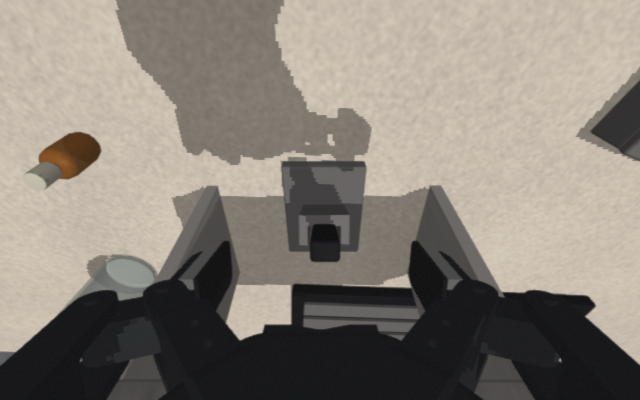

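View pics/side3c.png

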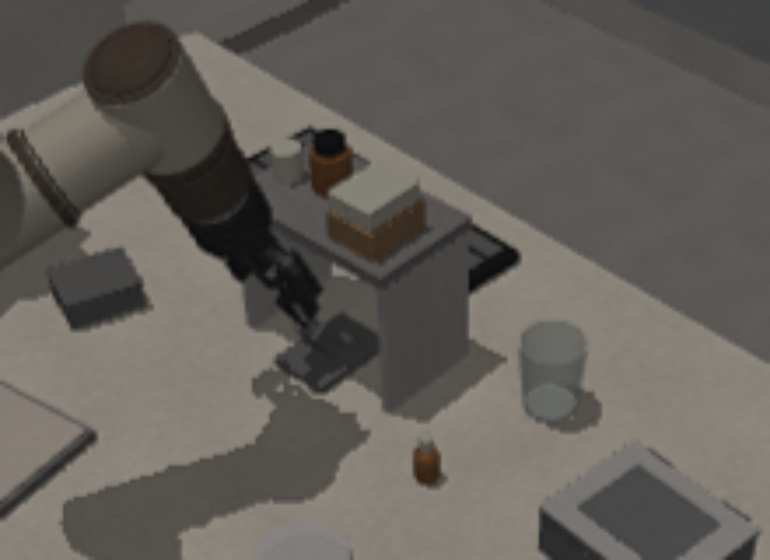

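```bash
python3 - <<'E'
from h import *
Rt=toolR(3.7,22); hd=R.from_euler('z',3.7,degrees=True).apply([-.5,0,.866])
P=np.array([.606,.2063,.094])+hd*.012+Rt.apply([0,0,.019])
print(P);plan([(P+hd*.012,Rt,3),(P,Rt,3)],0)
E
```

```text
[0.6071152  0.20637212 0.08677551]
[0, 0.7, 0.4, 5.7, 0.0, 0.0, -0.0],
[0, 0.8, 0.5, 5.8, 0.0, 0.0, -0.1],
[0, 0.7, 0.4, 5.7, 0.0, 0.1, -0.0],
->  [0.6011 0.206  0.0971] [158.   -0.   93.7]
[0, -0.0, 0.6, 4.0, 0.0, -0.0, -0.0],
[0, -0.0, 0.5, 3.9, 0.0, -0.0, -0.0],
[0, -0.0, 0.6, 4.0, 0.0, -0.0, -0.0],
->  [0.6072 0.2064 0.0868] [158.   -0.   93.7]
```

step_arm(
  moves=[
    [0,0.7,0.4,5.7,0,0,0],
    [0,0.8,0.5,5.8,0,0,-0.1],
    [0,0.7,0.4,5.7,0,0.1,0],
    [0,0,0.6,4,0,0,0],
    [0,0,0.5,3.9,0,0,0],
    [0,0,0.6,4,0,0,0],
    [0,0,0,0,0,0,0],
    [0,0,0,0,0,0,0],
  ],
)

```text
clock: 5.6
tool_pos: [0.6076, 0.2068, 0.0868]
orientation: [158.0, -0.1, 93.7]
ft_force: [-0.0, -0.1, -0.3]
width: 0.0854
```

```bash
python3 - <<'E'
from h import *
s=ctrl.get_state(); print(np.round(s['joint_pos'],1),s['tool_pos'],s['orientation'],s['ft_force'])
p,im,d=snap("wrist","4");w=cloud(d,p)
m=(im.astype(int).sum(2)<110)&(w[...,2]>.05)&(w[...,2]<.13)&(np.hypot(w[...,0]-.605,w[...,1]-.205)<.03)
P=w[m];print(len(P),np.round(P.min(0),4),np.round(P.max(0),4))
E
```

```text
[  31.4   22.9  -40.6   56.4  -12.  -171.8] [0.60763925 0.20681394 0.08675257] [ 1.57951410e+02 -6.99800538e-02  9.36800903e+01] [-0.02093777 -0.08512358 -0.3049399 ]
1538 [0.5881 0.1982 0.0692] [0.6146 0.2143 0.1164]
```

View pics/wrist4.png

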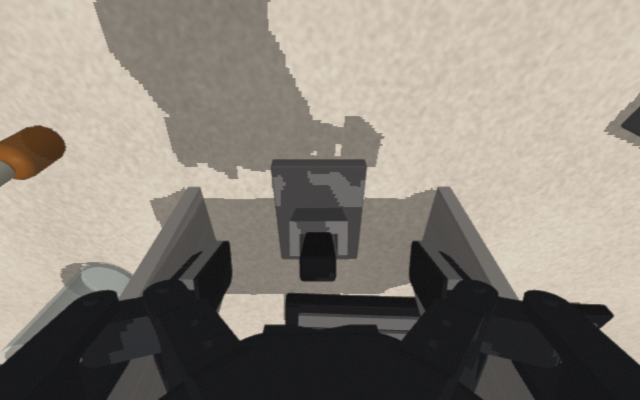

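The handle (px 301–336) lies between the pads (231 / 412), about 1 mm to the left. I'll nudge and close.

step_arm(
  moves=[
    [0,-0.7,0,0,0,0,0],
    [150,0,0,0,0,0,0],
    [255,0,0,0,0,0,0],
    [255,0,0,0,0,0,0],
    [255,0,0,0,0,0,0],
    [255,0,0,0,0,0,0],
    [255,0,0,0,0,0,0],
    [255,0,0,0,0,0,0],
  ],
  squeeze=40,
)

```text
clock: 6.65
tool_pos: [0.6076, 0.206, 0.0865]
orientation: [158.0, -0.1, 93.7]
ft_force: [0.7, -0.4, 1.2]
width: 0.0151
```

```bash
python3 - <<'E'
from h import *
s=ctrl.get_state(); print(np.round(s['joint_pos'],1),s['tool_pos'],s['orientation'],s['ft_force'],s['wrist_torque'],s['width'])
p,im,d=snap("wrist","5")
E
```

```text
[  31.3   22.9  -40.6   56.5  -12.  -171.8] [0.60763093 0.20600094 0.08654047] [ 1.57969437e+02 -5.38643595e-02  9.36763543e+01] [ 0.68391306 -0.41413214  1.15252838] [-0.14063385  0.74471725 -0.0623809 ] 0.015116549970872013
```

View pics/wrist5.png

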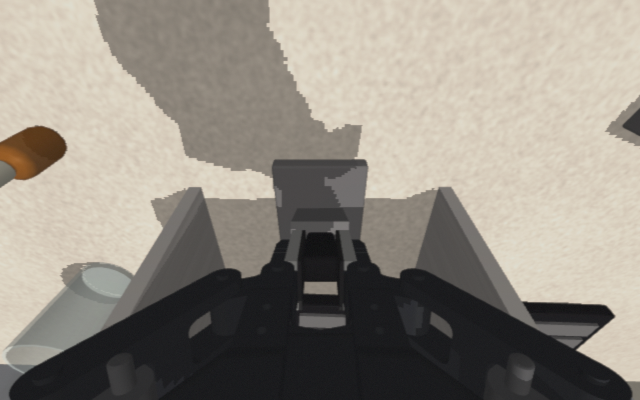

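step_arm(
  moves=[
    [255,0,0,0,0,0,0],
    [255,0,-0.4,-3,0,0,0],
    [255,0,-0.7,-5,0,0,0],
    [255,0,-1.4,-9.9,0,0,0],
    [255,0,-1.4,-9.9,0,0,0],
    [255,0,-1.4,-9.9,0,0,0],
    [255,0,-1.4,-9.9,0,0,0],
    [255,0,-1.4,-9.9,0,0,0],
    [255,0,-1.4,-9.9,0,0,0],
    [255,0,-0.6,-4,0,0,0],
    [255,0,0,0,0,0,0],
  ],
  squeeze=80,
)

```text
clock: 8.07
tool_pos: [0.5715, 0.2038, 0.1492]
orientation: [157.9, -0.1, 93.7]
ft_force: [-0.7, 1.1, 0.1]
width: 0.015
```

```bash
python3 - <<'E'
from h import *
s=ctrl.get_state(); print(np.round(s['joint_pos'],1),s['tool_pos'],s['orientation'],s['ft_force'],s['wrist_torque'],s['width'])
p,im,d=snap("wrist","6");snap("side","6")
i=cv2.imread("pics/side6.png")[80:240,200:420];cv2.imwrite("pics/side6c.png",cv2.resize(i,None,fx=3.5,fy=3.5))
E
```

```text
[  38.6   15.8  -36.3   33.3  -22.9 -154.1] [0.57152779 0.20379525 0.149231  ] [ 1.57945722e+02 -7.99153431e-02  9.36890004e+01] [-0.65766128  1.14501362  0.07351164] [-0.06791678  0.84237695  0.03651259] 0.01495159182046857
```

View pics/wrist6.png

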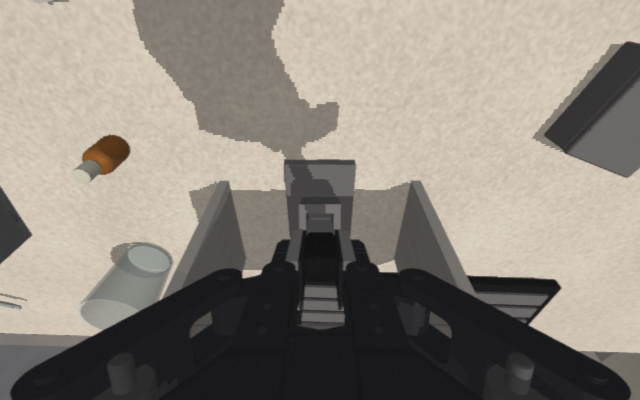

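View pics/side6c.png

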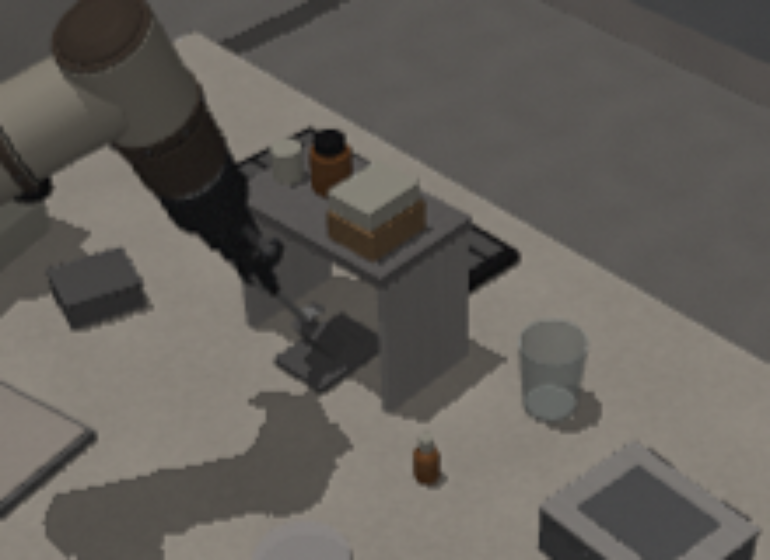

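```bash
cat >> h.py <<'E'
HOME_P=np.array([.6076,.2060,.0866]); HOME_R=R.from_euler('xyz',[157.97,-.06,93.68],degrees=True)
YS=3.7
TIP_HOME=np.array([.606,.2060,.09425])+R.from_euler('z',YS,degrees=True).apply([.070,0,-.081])
TIP_T=HOME_R.inv().apply(TIP_HOME-HOME_P)   # tip in tool frame
def tcp_for_tip(tip,yaw,dpitch=0.):
    # lever yaw; dpitch = tip-up rotation deg
    r=R.from_euler('z',yaw,degrees=True)*R.from_euler('y',-dpitch,degrees=True)*R.from_euler('z',-YS,degrees=True)*HOME_R
    return np.array(tip)-r.apply(TIP_T),r
def tip_now():
    p,r=cur(); return p+r.apply(TIP_T)
E
python3 - <<'E'
from h import *
print(TIP_T,tip_now())
p,r=cur(); X=R.from_euler('z',YS,degrees=True).apply([1,0,0])
a=p-X*.07; 
t=tip_now()-X*.07
yc=-2.8
w1=tcp_for_tip(t+[0,-.05,.025],YS)
w2=tcp_for_tip([.545,-.205,.10],yc)
plan([(a,r,4),(w1[0],w1[1],3),(w2[0],w2[1],9)],255)
E
```

```text
[5.03169587e-05 3.58959709e-02 9.36521550e-02] [0.63968073 0.20801615 0.0752467 ]
[255, -0.0, -16.2, -6.6, 0.0, 0.0, 0.0],
[255, -0.0, -16.3, -6.5, 0.0, 0.0, 0.0],
[255, -0.0, -16.2, -6.6, 0.0, 0.0, 0.0],
[255, -0.0, -16.2, -6.5, 0.0, 0.0, 0.0],
->  [0.5016 0.199  0.1486] [158.   -0.   93.7]
[255, -16.6, 2.1, -8.1, -0.0, 0.0, 0.0],
[255, -16.7, 2.1, -8.2, -0.0, 0.0, 0.0],
[255, -16.6, 2.2, -8.1, -0.0, 0.0, 0.0],
->  [0.5016 0.149  0.1736] [158.   -0.   93.7]
[255, -38.7, -4.9, -2.0, -0.0, -0.3, 0.7],
[255, -38.8, -4.4, -1.7, -0.0, -0.2, 0.6],
[255, -38.8, -4.0, -1.7, -0.0, -0.3, 0.7],
[255, -38.9, -3.5, -1.4, -0.0, -0.3, 0.7],
[255, -39.0, -3.1, -1.2, -0.0, -0.2, 0.6],
[255, -38.9, -2.6, -1.1, -0.0, -0.3, 0.7],
[255, -39.0, -2.2, -0.9, -0.0, -0.3, 0.7],
[255, -39.1, -1.6, -0.7, -0.0, -0.2, 0.7],
[255, -39.0, -1.3, -0.6, -0.0, -0.3, 0.6],
->  [ 0.4766 -0.2017  0.1734] [ 1.58e+02 -1.00e-01  8.72e+01]
```

step_arm(
  moves=[
    [255,0,-16.2,-6.6,0,0,0],
    [255,0,-16.2,-6.6,0,0,0],
    [255,0,-16.2,-6.6,0,0,0],
    [255,0,-16.2,-6.6,0,0,0],
    [255,-16.6,2.1,-8.1,0,0,0],
    [255,-16.6,2.1,-8.1,0,0,0],
    [255,-16.6,2.1,-8.1,0,0,0],
  ],
)

```text
clock: 9.05
tool_pos: [0.5015, 0.1486, 0.1737]
orientation: [158.0, -0.0, 93.7]
ft_force: [0.2, 0.1, -1.0]
width: 0.0143
```

step_arm(
  moves=[
    [255,-38.7,-4.9,-2,0,-0.3,0.7],
    [255,-38.8,-4.4,-1.7,0,-0.2,0.6],
    [255,-38.8,-4,-1.7,0,-0.3,0.7],
    [255,-38.9,-3.5,-1.4,0,-0.3,0.7],
    [255,-39,-3.1,-1.2,0,-0.2,0.6],
    [255,-38.9,-2.6,-1.1,0,-0.3,0.7],
    [255,-39,-2.2,-0.9,0,-0.3,0.7],
    [255,-39.1,-1.6,-0.7,0,-0.2,0.7],
    [255,-39,-1.3,-0.6,0,-0.3,0.6],
    [255,0,0,0,0,0,0],
    [255,0,0,0,0,0,0],
  ],
)

```text
clock: 10.42
tool_pos: [0.4762, -0.2016, 0.173]
orientation: [158.1, -0.1, 87.2]
ft_force: [0.1, 1.1, -0.4]
width: 0.0148
```

```bash
python3 - <<'E'
from h import *
s=ctrl.get_state(); print(np.round(s['joint_pos'],1),s['tool_pos'],s['orientation'],s['ft_force'],s['wrist_torque'],s['width']); print(tip_now())
p,im,d=snap("wrist","7");snap("side","7")
print("tip px",proj(tip_now(),p))
i=cv2.imread("pics/side7.png")[130:290,260:480];cv2.imwrite("pics/side7c.png",cv2.resize(i,None,fx=3.5,fy=3.5))
print("tip px side",proj(tip_now(),ctrl.camera_params("side")))
E
```

```text
[ -5.7   6.2 -33.2  -2.4 -28.7 -85.3] [ 0.4762065  -0.20161078  0.17302789] [ 1.58055579e+02 -8.97124351e-02  8.71750730e+01] [ 0.13391727  1.10339971 -0.39527943] [ 0.04353299  0.8324385  -0.02209351] 0.014763089329889387
[ 0.54442532 -0.20481146  0.09957588]
tip px [[319.84256471 239.3985973 ]]
tip px side [[358.16885335 239.26173576]]
```

View pics/wrist7.png

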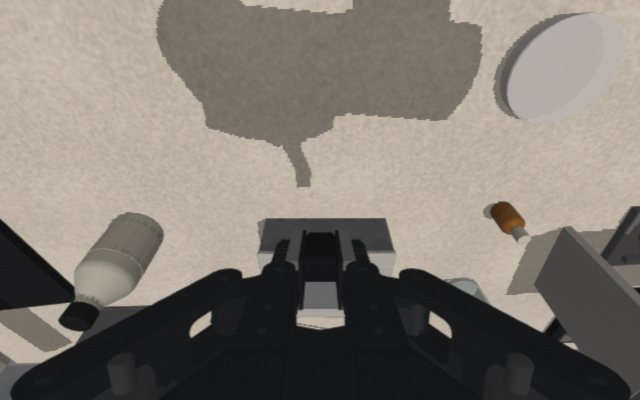

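View pics/side7c.png

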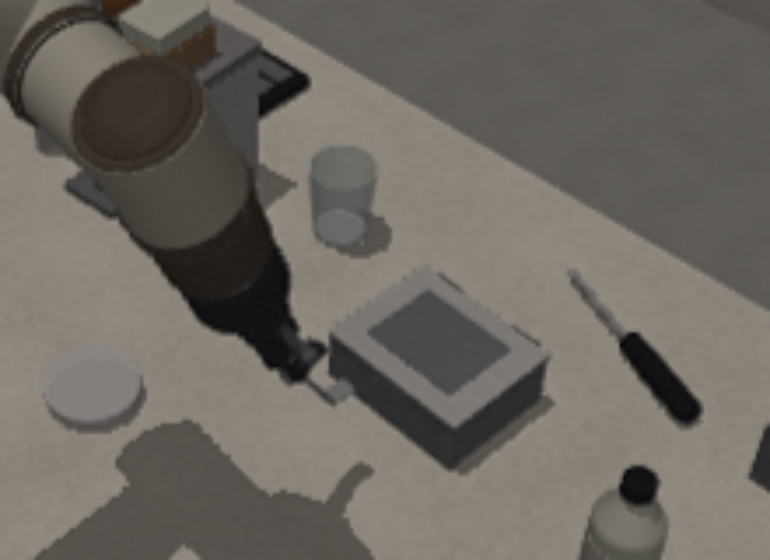

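```bash
python3 - <<'E'
from h import *
z=np.load("pics/wrist7.npz");p=dict(intrinsics=z['K'],T=z['T']);w=cloud(z['d'],p);im=z['im']
# front face points: between z .01 and .04 near case
m=(w[...,2]>.008)&(w[...,2]<.050)&(w[...,0]>.58)&(w[...,0]<.65)&(w[...,1]>-.30)&(w[...,1]<-.11)
P=w[m];print(len(P))
A=np.c_[P[:,1],np.ones(len(P))]
for _ in range(3):
    c,*_=np.linalg.lstsq(A,P[:,0],rcond=None); r=P[:,0]-A@c; k=np.abs(r)<max(2.5*np.median(np.abs(r)),.001);P=P[k];A=A[k]
print("front: x=%.4f at y=-.205, slope %.4f -> yaw %.2f, resid %.4f"%(c@[-.205,1],c[0],np.degrees(np.arctan(-c[0])),r.std()),len(P))
for zz in (.015,.025,.035,.045):
    q=P[np.abs(P[:,2]-zz)<.004]; 
    if len(q): print(zz,len(q),np.round([q[:,1].min(),q[:,1].max()],4),np.round(np.median(q[:,0]),4))
m=(w[...,2]>.056)&(w[...,2]<.068)&(w[...,0]>.58)&(w[...,0]<.76)&(w[...,1]>-.30)&(w[...,1]<-.11)
P=w[m];print(len(P),P[:,:].min(0),P.max(0),np.median(P[:,2]))
m=np.abs(w[...,2])<.01; print("bench z",np.median(w[m][:,2]))
c=cv2.convertScaleAbs(im[200:330,230:420,::-1],alpha=2.2);cv2.imwrite("pics/w7c.png",cv2.resize(c,None,fx=4,fy=4,interpolation=cv2.INTER_CUBIC))
E
```

```text
1824
front: x=0.6059 at y=-.205, slope 0.0460 -> yaw -2.63, resid 0.0005 1730
0.015 422 [-0.275 -0.125] 0.6066
0.025 339 [-0.2744 -0.1254] 0.6073
0.035 319 [-0.2746 -0.125 ] 0.6077
0.045 222 [-0.275  -0.1249] 0.6084
1992 [ 0.59994708 -0.27681865  0.05643621] [ 0.72679097 -0.12447904  0.06481904] 0.06296285917933028
bench z 0.0007062625394276267
```

View pics/w7c.png

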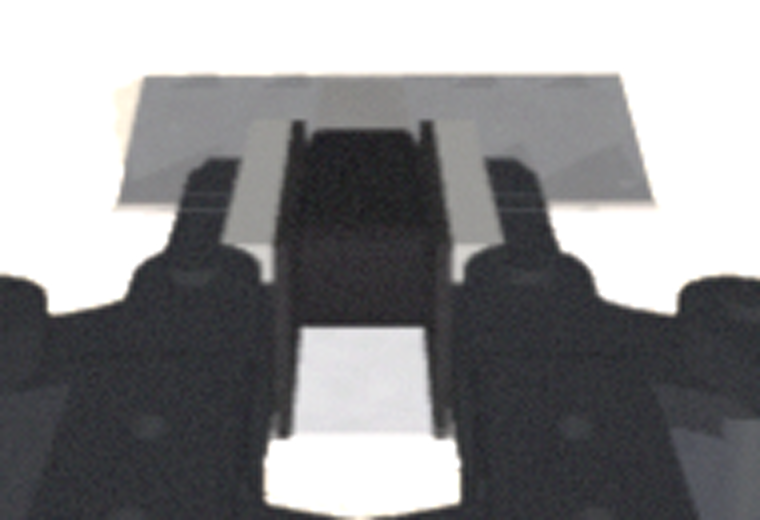

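```bash
python3 - <<'E'
from h import *
yc=-2.6; X=R.from_euler('z',yc,degrees=True).apply([1,0,0]); S=np.array([.607,-.200,.049])
w1=tcp_for_tip(S-X*.055,yc); w2=tcp_for_tip(S-X*.012,yc)
plan([(*w1,5),(*w2,4)],255)
E
```

```text
[255, 1.3, -2.5, 10.0, -0.0, 0.0, -0.0],
[255, 1.3, -2.5, 9.9, -0.0, 0.0, -0.0],
[255, 1.4, -2.5, 10.0, -0.0, 0.0, -0.1],
[255, 1.3, -2.5, 10.0, -0.0, 0.0, 0.0],
[255, 1.3, -2.5, 9.9, -0.1, 0.0, -0.0],
->  [ 0.4838 -0.1945  0.1224] [157.9  -0.   87.4]
[255, 0.0, 10.0, 4.0, 0.0, 0.0, -0.0],
[255, 0.0, 9.9, 4.1, 0.0, 0.0, -0.0],
[255, 0.0, 10.0, 4.0, 0.0, 0.0, -0.0],
[255, 0.0, 9.9, 4.1, 0.0, 0.0, -0.0],
->  [ 0.5267 -0.1965  0.1223] [157.9  -0.   87.4]
```

step_arm(
  moves=[
    [255,1.3,-2.5,10,0,0,0],
    [255,1.3,-2.5,9.9,0,0,0],
    [255,1.4,-2.5,10,0,0,-0.1],
    [255,1.3,-2.5,10,0,0,0],
    [255,1.3,-2.5,9.9,-0.1,0,0],
    [255,0,10,4,0,0,0],
    [255,0,10,4,0,0,0],
    [255,0,10,4,0,0,0],
    [255,0,10,4,0,0,0],
    [255,0,0,0,0,0,0],
    [255,0,0,0,0,0,0],
  ],
)

```text
clock: 11.9
tool_pos: [0.5268, -0.1972, 0.1228]
orientation: [157.9, -0.1, 87.3]
ft_force: [-0.6, 0.8, -0.5]
width: 0.0146
```

```bash
python3 - <<'E'
from h import *
s=ctrl.get_state(); print(s['tool_pos'],s['orientation'],s['ft_force'],s['width']); print(tip_now())
t=tip_now(); Y=np.array([0.045,1,0])
ims=[]
for n in ("side","scene"):
    p,im,d=snap(n,"8"); uv=proj([t-Y*.008,t+Y*.008,[.607,-.2,.049]],p);print(n,uv.round(1).tolist())
    c=np.round(uv[0]).astype(int); i=im[c[1]-40:c[1]+40,c[0]-50:c[0]+50,::-1]
    i=cv2.resize(cv2.convertScaleAbs(i,alpha=1.8),None,fx=4,fy=5.5,interpolation=cv2.INTER_CUBIC); ims.append(i)
cv2.imwrite("pics/sc8.png",np.hstack(ims))
E
```

```text
[ 0.52677189 -0.19722178  0.12278606] [ 1.57914604e+02 -5.37781555e-02  8.72987134e+01] [-0.5887713   0.77244625 -0.48285795] 0.014594318362404084
[ 0.5951756  -0.20032992  0.04950221]
side [[369.8, 242.3], [366.0, 239.3], [370.4, 238.7]]
scene [[348.1, 267.8], [345.6, 262.4], [350.7, 263.2]]
```

View pics/sc8.png

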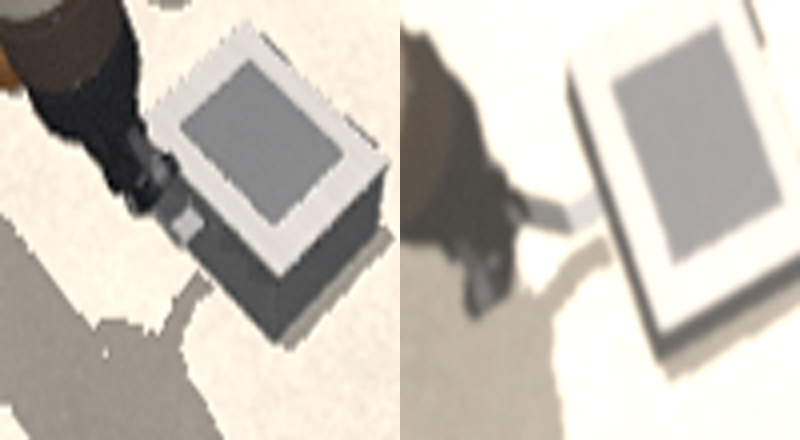

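step_arm(
  moves=[
    [255,0,4.6,1.9,0,0,0],
    [255,0,4.6,1.9,0,0,0],
    [255,0,4.6,1.9,0,0,0],
    [255,0,4.6,1.9,0,0,0],
    [255,0,0,0,0,0,0],
  ],
)

```text
clock: 12.62
tool_pos: [0.5474, -0.1982, 0.1228]
orientation: [157.9, -0.0, 87.3]
ft_force: [-0.3, 0.4, -1.5]
width: 0.0147
```

```bash
python3 - <<'E'
from h import *
s=ctrl.get_state(); print(s['tool_pos'],s['orientation'],s['ft_force'],s['wrist_torque'],s['width']); print(tip_now())
E
```

```text
[ 0.54743576 -0.19815728  0.12275456] [ 1.57881973e+02 -4.28650582e-02  8.73162604e+01] [-0.27694346  0.36561754 -1.5045149 ] [0.06168066 0.85777717 0.02898712] 0.01472737960836422
[ 0.61588144 -0.2012604   0.0495097 ]
```

step_arm(
  moves=[
    [255,0,4.2,1.7,0,0,0],
    [255,0,4.2,1.7,0,0,0],
    [255,0,0,0,0,0,0],
  ],
)

```text
clock: 13.0
tool_pos: [0.5565, -0.1986, 0.1229]
orientation: [157.9, -0.0, 87.3]
ft_force: [-0.5, 0.4, -1.1]
width: 0.0145
```

```bash
cat > arc.py <<'E'
from h import *
import sys
yc=-2.6; X=R.from_euler('z',yc,degrees=True).apply([1,0,0]); 
s=ctrl.get_state(); t=tip_now(); print(t,s['ft_force'],s['wrist_torque'],s['width'])
Hx=.727
ths=[float(a) for a in sys.argv[1:]]
r=.1025
W=[]
for th in ths:
    a=np.radians(th)
    x=Hx-r*np.cos(a); z=.055+r*np.sin(a)-.00125
    tip=np.array([x,-.2-(x-.607)*np.tan(np.radians(2.6)),z]); W.append((*tcp_for_tip(tip,yc),1))
plan(W,255)
E
python3 arc.py 0 4 8 12 16 20 25 30 35 40
```

```text
[ 0.62495768 -0.20171113  0.049676  ] [-0.53971585  0.39697422 -1.12345211] [0.09196936 0.79989793 0.03473015] 0.014495273108721868
[255, 0.8, 1.2, -4.0, 0.1, 0.0, -0.1],
->  [ 0.5561 -0.1978  0.1271] [158.   -0.   87.4]
[255, -0.0, 3.0, -6.6, 0.0, 0.0, 0.0],
->  [ 0.5564 -0.1978  0.1343] [158.   -0.   87.4]
[255, -0.0, 3.3, -6.3, 0.0, 0.0, 0.0],
->  [ 0.5571 -0.1978  0.1414] [158.   -0.   87.4]
[255, -0.0, 3.8, -6.0, 0.0, 0.0, 0.0],
->  [ 0.5584 -0.1979  0.1484] [158.   -0.   87.4]
[255, -0.0, 4.2, -5.8, 0.0, 0.0, 0.0],
->  [ 0.5601 -0.198   0.1553] [158.   -0.   87.4]
[255, -0.0, 4.6, -5.5, 0.0, 0.0, 0.0],
->  [ 0.5623 -0.1981  0.1621] [158.   -0.   87.4]
[255, -0.0, 6.3, -6.4, 0.0, 0.0, 0.0],
->  [ 0.5658 -0.1982  0.1704] [158.   -0.   87.4]
[255, -0.0, 6.8, -5.8, 0.0, 0.0, 0.0],
->  [ 0.5699 -0.1984  0.1784] [158.   -0.   87.4]
[255, -0.0, 7.3, -5.2, 0.0, 0.0, 0.0],
->  [ 0.5747 -0.1986  0.1859] [158.   -0.   87.4]
[255, -0.0, 7.7, -4.5, 0.0, 0.0, 0.0],
->  [ 0.5801 -0.1989  0.193 ] [158.   -0.   87.4]
```

step_arm(
  moves=[
    [255,0,1.2,-4,0,0,0],
    [255,0,3,-6.6,0,0,0],
    [255,0,3.3,-6.3,0,0,0],
    [255,0,3.8,-6,0,0,0],
    [255,0,0,0,0,0,0],
  ],
)

```text
clock: 13.62
tool_pos: [0.558, -0.1987, 0.1491]
orientation: [157.8, -0.0, 87.3]
ft_force: [-1.0, 0.2, -1.3]
width: 0.0139
```

```bash
python3 arc.py 16 20 25 30 35 40 45 50; python3 - <<'E'
from h import *
ims=[]
for n,c in (("side",(380,235)),("scene",(365,255))):
    p,im,d=snap(n,"9"); i=im[c[1]-45:c[1]+45,c[0]-55:c[0]+55,::-1]
    ims.append(cv2.resize(cv2.convertScaleAbs(i,alpha=1.5),None,fx=3.6,fy=4.5,interpolation=cv2.INTER_CUBIC))
cv2.imwrite("pics/sc9.png",np.hstack(ims))
E
```

```text
[ 0.62649959 -0.20183322  0.07590746] [-1.03818574  0.21597107 -1.32244337] [0.04716773 0.94419468 0.00699219] 0.013940551183425685
[255, 0.8, 4.3, -5.0, 0.1, 0.0, -0.1],
->  [ 0.5601 -0.198   0.1553] [157.9  -0.   87.4]
[255, 0.0, 4.6, -5.5, 0.0, 0.0, 0.0],
->  [ 0.5623 -0.1981  0.1622] [157.9  -0.   87.4]
[255, 0.1, 6.3, -6.3, 0.0, 0.0, 0.0],
->  [ 0.5658 -0.1982  0.1704] [157.9  -0.   87.4]
[255, -0.0, 6.8, -5.8, 0.0, 0.0, 0.0],
->  [ 0.5699 -0.1984  0.1783] [157.9  -0.   87.4]
[255, -0.0, 7.3, -5.2, 0.0, 0.0, 0.0],
->  [ 0.5747 -0.1986  0.1859] [157.9  -0.   87.4]
[255, -0.0, 7.7, -4.6, 0.0, 0.0, 0.0],
->  [ 0.5801 -0.1988  0.193 ] [157.9  -0.   87.4]
[255, -0.0, 8.1, -3.8, 0.0, 0.0, 0.0],
->  [ 0.5862 -0.1991  0.1996] [157.9  -0.   87.4]
[255, -0.0, 8.4, -3.1, 0.0, 0.0, 0.0],
->  [ 0.5928 -0.1994  0.2056] [157.9  -0.   87.4]
```

View pics/sc9.png

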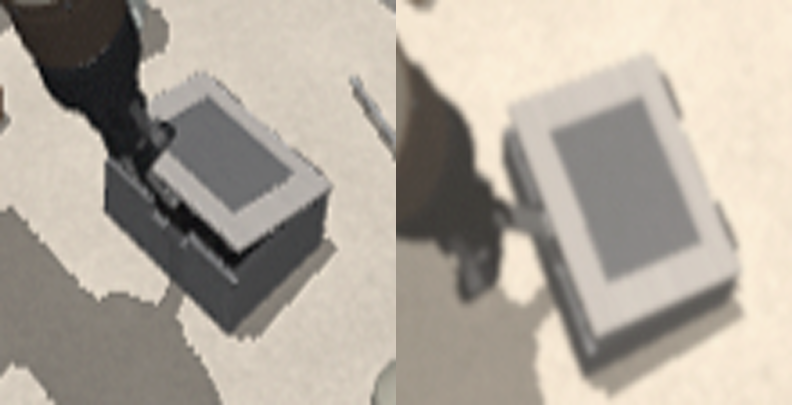

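step_arm(
  moves=[
    [255,0,4.3,-5,0,0,0],
    [255,0,4.6,-5.5,0,0,0],
    [255,0,6.3,-6.3,0,0,0],
    [255,0,6.8,-5.8,0,0,0],
    [255,0,7.3,-5.2,0,0,0],
    [255,0,7.7,-4.6,0,0,0],
    [255,0,8.1,-3.8,0,0,0],
    [255,0,8.4,-3.1,0,0,0],
    [255,0,0,0,0,0,0],
  ],
)

```text
clock: 14.85
tool_pos: [0.5942, -0.2005, 0.206]
orientation: [157.7, -0.0, 87.3]
ft_force: [-0.1, 0.6, -0.8]
width: 0.0145
```

```bash
python3 arc.py 55 60 65 70 75 80 85 ; python3 - <<'E'
from h import *
ims=[]
for n,c in (("side",(390,220)),("scene",(375,255))):
    p,im,d=snap(n,"10"); i=im[c[1]-50:c[1]+50,c[0]-60:c[0]+60,::-1]
    ims.append(cv2.resize(cv2.convertScaleAbs(i,alpha=1.5),None,fx=3.3,fy=4.,interpolation=cv2.INTER_CUBIC))
cv2.imwrite("pics/sc10.png",np.hstack(ims))
E
```

```text
[ 0.66288154 -0.20363638  0.13301883] [-0.11185995  0.61598941 -0.81976355] [ 0.01732306  0.91061018 -0.03884889] 0.01445269326338623
[255, 1.0, 7.1, -2.5, 0.3, 0.1, -0.0],
->  [ 0.5999 -0.1998  0.211 ] [ 1.58e+02 -1.00e-01  8.74e+01]
[255, 0.0, 8.8, -1.6, -0.0, -0.0, -0.0],
->  [ 0.6074 -0.2001  0.2158] [ 1.58e+02 -1.00e-01  8.74e+01]
[255, 0.0, 8.9, -0.9, -0.0, -0.0, -0.0],
->  [ 0.6153 -0.2005  0.22  ] [ 1.58e+02 -1.00e-01  8.74e+01]
[255, 0.0, 9.0, -0.1, -0.0, -0.0, -0.0],
->  [ 0.6236 -0.2009  0.2235] [ 1.58e+02 -1.00e-01  8.74e+01]
[255, 0.0, 8.9, 0.7, -0.0, -0.0, -0.0],
->  [ 0.6321 -0.2013  0.2261] [ 1.58e+02 -1.00e-01  8.74e+01]
[255, 0.1, 8.8, 1.5, -0.0, -0.0, -0.0],
->  [ 0.6408 -0.2016  0.2281] [ 1.58e+02 -1.00e-01  8.74e+01]
[255, -0.0, 8.7, 2.3, -0.0, -0.0, -0.0],
->  [ 0.6498 -0.202   0.2292] [ 1.58e+02 -1.00e-01  8.74e+01]
```

View pics/sc10.png

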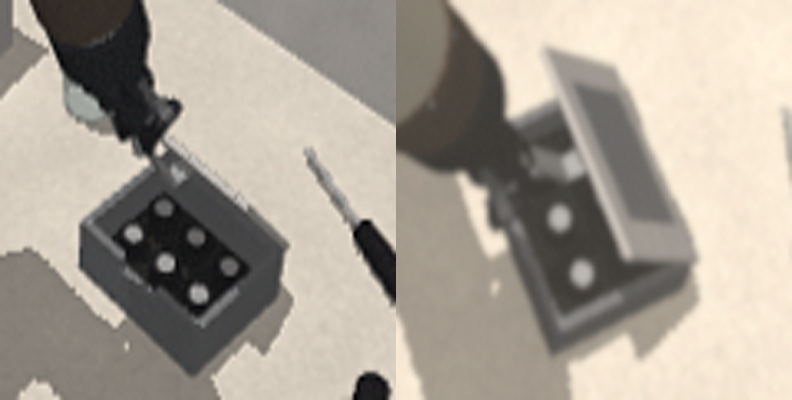

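step_arm(
  moves=[
    [255,0,7.1,-2.5,0.2,0,0],
    [255,0,8.8,-1.6,0,0,0],
    [255,0,8.9,-0.9,0,0,0],
    [255,0,9,-0.1,0,0,0],
    [255,0,8.9,0.7,0,0,0],
    [255,0,8.8,1.5,0,0,0],
    [255,0,8.7,2.3,0,0,0],
    [255,0,0,0,0,0,0],
  ],
)

```text
clock: 15.95
tool_pos: [0.6496, -0.2031, 0.2284]
orientation: [158.0, -0.0, 87.3]
ft_force: [-0.4, -0.1, -1.0]
width: 0.0142
```

```bash
python3 arc.py 90 ; python3 - <<'E'
from h import *
ims=[]
for n,c in (("side",(390,220)),("scene",(385,250))):
    p,im,d=snap(n,"11"); i=im[c[1]-50:c[1]+50,c[0]-60:c[0]+60,::-1]
    w=cloud(d,p); m=(w[...,2]>.068)&(w[...,2]<.19)&(w[...,0]>.69)&(w[...,0]<.80)&(w[...,1]>-.29)&(w[...,1]<-.215)
    P=w[m]
    if len(P)>30:
        c_=np.polyfit(P[:,2],P[:,0],1);print(n,len(P),"dx/dz",c_[0],"theta",90+np.degrees(np.arctan(c_[0])),P.min(0),P.max(0))
    ims.append(cv2.resize(cv2.convertScaleAbs(i,alpha=1.5),None,fx=3.3,fy=4.,interpolation=cv2.INTER_CUBIC))
cv2.imwrite("pics/sc11.png",np.hstack(ims))
E
```

```text
[ 0.71790995 -0.20621438  0.15502698] [-0.43435323 -0.0836518  -1.02528226] [0.02233673 0.81732261 0.02710439] 0.014213630533442078
[255, 1.1, 8.9, 2.3, 0.0, 0.1, -0.0],
->  [ 0.6587 -0.2024  0.2296] [ 1.58e+02 -1.00e-01  8.74e+01]
side 537 dx/dz -0.05285225946336993 theta 86.974603508227 [ 0.70287358 -0.28876935  0.06810134] [ 0.7292806  -0.21520423  0.17962324]
scene 369 dx/dz -0.03581562120937609 theta 87.9487928322093 [ 0.71506531 -0.2826328   0.06802729] [ 0.72663156 -0.21527651  0.17957597]
```

View pics/sc11.png

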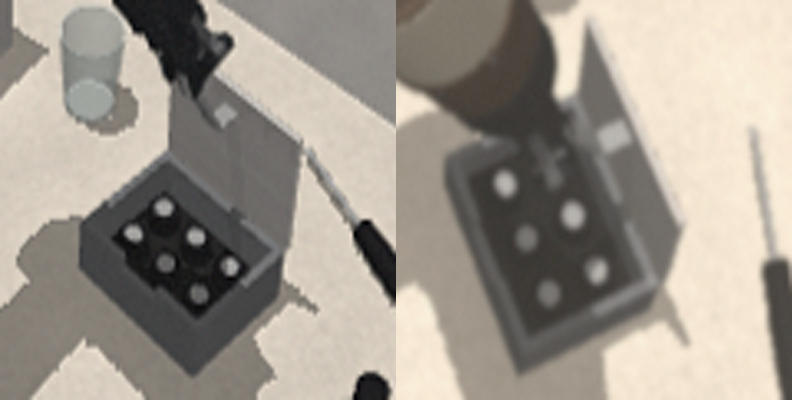

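step_arm(
  moves=[
    [255,0,2.6,1,0,0,0],
    [255,0,2.6,1,0,0,0],
    [255,0,0,0,0,0,0],
    [255,0,-4.6,-1.9,0,0,0],
    [255,0,-9.3,-3.8,0,0,0],
    [255,0,-18.5,-7.5,0,0,0],
    [255,0,-27.8,-11.2,0,0,0],
    [255,0,-27.8,-11.2,0,0,0],
    [255,0,-27.8,-11.2,0,0,0],
    [255,0,0,0,0,0,0],
    [255,0,0,0,0,0,0],
  ],
)

```text
clock: 17.42
tool_pos: [0.5293, -0.1975, 0.2289]
orientation: [158.0, -0.0, 87.3]
ft_force: [-0.1, 0.5, 0.1]
width: 0.0145
```

```bash
python3 - <<'E'
from h import *
s=ctrl.get_state(); print(s['tool_pos'],s['orientation'],s['ft_force'],s['width'],tip_now())
ims=[]
for n,c in (("side",(390,220)),("scene",(385,250))):
    p,im,d=snap(n,"12"); i=im[c[1]-50:c[1]+50,c[0]-60:c[0]+60,::-1]
    w=cloud(d,p); m=(w[...,2]>.068)&(w[...,2]<.19)&(w[...,0]>.69)&(w[...,0]<.80)&(w[...,1]>-.29)&(w[...,1]<-.215)
    P=w[m]
    if len(P)>30:
        c_=np.polyfit(P[:,2],P[:,0],1);print(n,len(P),"theta",90+np.degrees(np.arctan(c_[0])),P.min(0),P.max(0))
    ims.append(cv2.resize(cv2.convertScaleAbs(i,alpha=1.5),None,fx=3.3,fy=4.,interpolation=cv2.INTER_CUBIC))
cv2.imwrite("pics/sc12.png",np.hstack(ims))
snap("wrist","12")
E
```

```text
[ 0.5292844  -0.19747339  0.22887326] [ 1.57990942e+02 -2.78147803e-02  8.73180917e+01] [-0.13684068  0.49350485  0.107354  ] 0.014489769826762484 [ 0.59759001 -0.20058695  0.1554982 ]
side 560 theta 89.66213931610487 [ 0.71691841 -0.28704415  0.06808948] [ 0.72972538 -0.21506934  0.18016797]
scene 413 theta 90.32275364148423 [ 0.72000553 -0.28322661  0.06869346] [ 0.73046314 -0.21518067  0.18024521]
```

View pics/sc12.png

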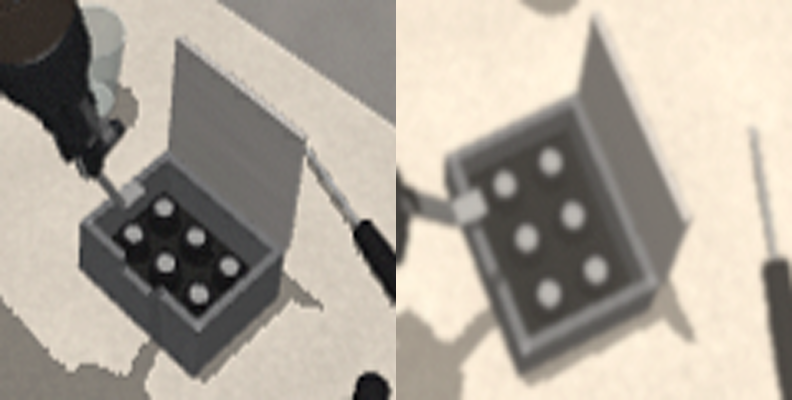

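View pics/wrist12.png

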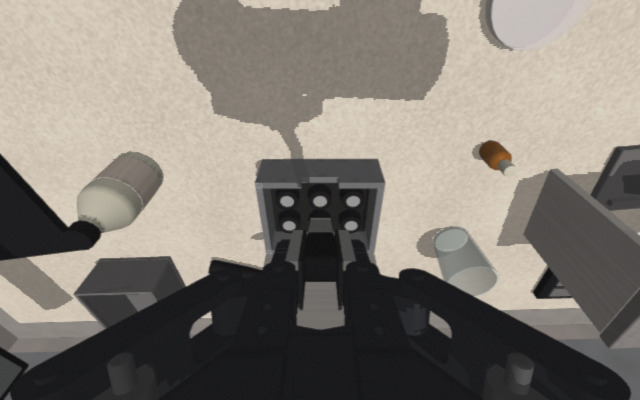

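```bash
python3 - <<'E'
from h import *
a=np.load("pics/wrist5.npz");b=np.load("pics/wrist12.npz");c6=np.load("pics/wrist6.npz")
ims=[cv2.resize(cv2.convertScaleAbs(z['im'][225:335,285:360,::-1],alpha=3),None,fx=3.4,fy=3.4,interpolation=cv2.INTER_CUBIC) for z in (a,c6,b)]
cv2.imwrite("pics/cmp.png",np.hstack(ims))
for z in (a,c6,b):
    print([round(float(z['d'][v,321]),4) for v in (236,240,245,250,258,264,270)])
E
```

```text
[0.1621, 0.153, 0.1418, 0.1347, 0.1248, 0.125, 0.1262]
[0.1617, 0.1523, 0.1424, 0.1341, 0.1251, 0.1255, 0.1253]
[0.1613, 0.1529, 0.1444, 0.1355, 0.1257, 0.1251, 0.1275]
```

View pics/cmp.png

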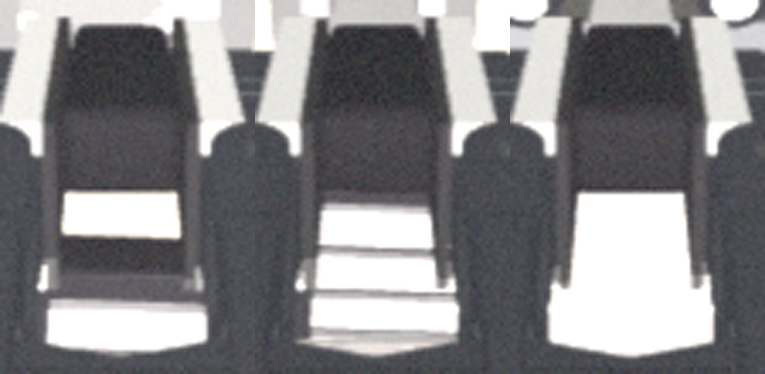

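The cover stands at about 90° in both views, and the lever has not slipped in the pads. I'll go back to the rest by the reverse path.

```bash
cat >> h.py <<'E'
HD=R.from_euler('z',YS,degrees=True).apply([-.5,0,.866]); XS=R.from_euler('z',YS,degrees=True).apply([1,0,0])
E
python3 - <<'E'
from h import *
D=HOME_P+HD*.072
plan([((.485,-.19,.20),cur()[1],3),(D-XS*.07+[0,-.05,.03],HOME_R,10),(D-XS*.07+[0,0,.005],HOME_R,5)],255)
E
```

```text
[255, 1.8, -17.4, 3.1, 0.0, 0.0, 0.0],
[255, 1.7, -17.4, 3.2, 0.0, 0.0, 0.0],
[255, 1.8, -17.4, 3.1, 0.0, 0.0, 0.0],
->  [ 0.485 -0.19   0.2  ] [158.1  -0.   87.3]
[255, 34.0, -0.7, 2.0, -0.0, 0.2, -0.6],
[255, 33.9, -0.4, 2.1, -0.0, 0.3, -0.6],
[255, 34.0, 0.0, 2.3, -0.0, 0.2, -0.6],
[255, 33.9, 0.4, 2.5, -0.0, 0.3, -0.6],
[255, 33.9, 0.7, 2.6, -0.0, 0.2, -0.5],
[255, 33.9, 1.0, 2.7, -0.1, 0.2, -0.6],
[255, 33.9, 1.4, 2.8, 0.0, 0.3, -0.6],
[255, 33.8, 1.7, 3.0, 0.0, 0.2, -0.6],
[255, 33.8, 2.1, 3.2, 0.0, 0.3, -0.6],
[255, 33.8, 2.4, 3.3, 0.0, 0.2, -0.6],
->  [0.5018 0.1492 0.1789] [ 1.58e+02 -1.00e-01  9.37e+01]
[255, 10.0, -1.3, 4.9, 0.0, -0.0, 0.0],
[255, 10.0, -1.3, 4.9, 0.0, -0.0, 0.0],
[255, 9.9, -1.2, 4.8, 0.0, -0.0, 0.0],
[255, 10.0, -1.3, 4.9, 0.0, -0.0, 0.0],
[255, 10.0, -1.3, 4.9, 0.0, -0.0, 0.0],
->  [0.5018 0.1992 0.154 ] [ 1.58e+02 -1.00e-01  9.37e+01]
```

step_arm(
  moves=[
    [255,1.8,-17.4,3.1,0,0,0],
    [255,1.7,-17.4,3.2,0,0,0],
    [255,1.8,-17.4,3.1,0,0,0],
    [255,34,-0.7,2,0,0.2,-0.6],
    [255,33.9,-0.4,2.1,0,0.3,-0.6],
    [255,34,0,2.3,0,0.2,-0.6],
    [255,33.9,0.4,2.5,0,0.3,-0.6],
    [255,33.9,0.7,2.6,0,0.2,-0.5],
    [255,33.9,1,2.7,-0.1,0.2,-0.6],
    [255,33.9,1.4,2.8,0,0.3,-0.6],
    [255,33.8,1.7,3,0,0.2,-0.6],
    [255,33.8,2.1,3.2,0,0.3,-0.6],
  ],
)

```text
clock: 19.08
tool_pos: [0.5, 0.1169, 0.181]
orientation: [158.0, -0.1, 93.1]
ft_force: [0.2, -0.5, 0.1]
width: 0.0147
```

step_arm(
  moves=[
    [255,33.8,2.4,3.3,0,0.2,-0.6],
    [255,10,-1.3,4.9,0,0,0],
    [255,10,-1.3,4.9,0,0,0],
    [255,10,-1.3,4.9,0,0,0],
    [255,10,-1.3,4.9,0,0,0],
    [255,10,-1.3,4.9,0,0,0],
    [255,0,0,0,0,0,0],
    [255,0,0,0,0,0,0],
  ],
)

```text
clock: 20.08
tool_pos: [0.5014, 0.1993, 0.1539]
orientation: [158.0, -0.1, 93.7]
ft_force: [-0.3, -0.7, -0.7]
width: 0.0149
```

```bash
python3 - <<'E'
from h import *
s=ctrl.get_state(); print(s['tool_pos'],s['orientation'],s['ft_force'],s['wrist_torque'],s['width'],tip_now())
D=HOME_P+HD*.074
print(D);plan([(D,HOME_R,6)],255)
E
```

```text
[0.50135572 0.19932527 0.15385082] [ 1.57984011e+02 -5.99749183e-02  9.36753950e+01] [-0.28484298 -0.6888041  -0.72341126] [-0.03461791  0.74318396  0.00683616] 0.014947661338489711 [0.56959227 0.20383588 0.08048409]
[0.57067712 0.2036123  0.150684  ]
[255, -0.0, 10.5, 4.8, -0.0, 0.0, -0.0],
[255, -0.1, 10.6, 4.9, -0.0, 0.0, -0.0],
[255, 0.0, 10.5, 4.8, -0.0, 0.0, -0.0],
[255, -0.0, 10.5, 4.8, -0.0, 0.0, -0.0],
[255, -0.0, 10.6, 4.8, -0.0, 0.0, -0.0],
[255, -0.1, 10.5, 4.9, -0.0, 0.0, -0.0],
->  [0.5707 0.2036 0.1507] [ 1.58e+02 -1.00e-01  9.37e+01]
```

step_arm(
  moves=[
    [255,0,10.5,4.8,0,0,0],
    [255,0,10.6,4.9,0,0,0],
    [255,0,10.5,4.8,0,0,0],
    [255,0,10.5,4.8,0,0,0],
    [255,0,10.6,4.8,0,0,0],
    [255,-0.1,10.5,4.9,0,0,0],
    [255,0,0,0,0,0,0],
    [255,0,0,0,0,0,0],
  ],
)

```text
clock: 21.08
tool_pos: [0.5702, 0.2034, 0.1505]
orientation: [158.0, -0.0, 93.7]
ft_force: [0.8, 0.3, -0.4]
width: 0.0144
```

```bash
python3 - <<'E'
from h import *
s=ctrl.get_state(); print(s['tool_pos'],s['orientation'],s['ft_force'],s['wrist_torque'],s['width'],tip_now())
plan([(HOME_P+HD*.020+XS*.0003,HOME_R,6),(HOME_P+HD*.001,HOME_R,5)],255)
E
```

```text
[0.5702428  0.20343045 0.1504732 ] [ 1.58006303e+02 -4.22972162e-02  9.36715998e+01] [ 0.78324244  0.25988917 -0.38842713] [-0.02254826  0.80599395  0.01428785] 0.014395673794130861 [0.63845261 0.20791214 0.07707984]
[255, 0.0, 1.4, 8.9, -0.0, 0.0, -0.0],
[255, 0.0, 1.4, 9.0, -0.0, 0.0, -0.0],
[255, 0.1, 1.3, 8.9, -0.0, 0.0, -0.0],
[255, -0.0, 1.4, 8.9, -0.0, 0.0, -0.0],
[255, 0.0, 1.4, 8.9, -0.0, 0.0, -0.0],
[255, 0.0, 1.4, 9.0, -0.0, 0.0, -0.0],
->  [0.5979 0.2053 0.1039] [158.   -0.   93.7]
[255, 0.0, 0.5, 3.7, -0.0, 0.0, -0.0],
[255, 0.0, 0.4, 3.8, -0.0, 0.0, -0.0],
[255, 0.0, 0.5, 3.7, -0.0, 0.0, -0.0],
[255, 0.0, 0.5, 3.7, -0.0, 0.0, -0.0],
[255, 0.0, 0.5, 3.8, -0.0, 0.0, -0.0],
->  [0.6072 0.2059 0.0874] [158.   -0.   93.7]
```

step_arm(
  moves=[
    [255,0,1.4,8.9,0,0,0],
    [255,0,1.4,9,0,0,0],
    [255,0,1.4,8.9,0,0,0],
    [255,0,1.4,8.9,0,0,0],
    [255,0,1.4,8.9,0,0,0],
    [255,0,1.4,9,0,0,0],
    [255,0,0,0,0,0,0],
    [255,0,0,0,0,0,0],
  ],
)

```text
clock: 22.08
tool_pos: [0.5984, 0.2054, 0.104]
orientation: [158.0, -0.1, 93.7]
ft_force: [-0.2, 0.9, -0.6]
width: 0.0146
```

```bash
python3 - <<'E'
from h import *
s=ctrl.get_state(); print(s['tool_pos'],s['orientation'],s['ft_force'],s['wrist_torque'],s['width'],tip_now())
plan([(HOME_P+HD*.0007,HOME_R,6)],255)
E
```

```text
[0.59835739 0.20536316 0.10403658] [ 1.57989176e+02 -5.92537067e-02  9.36665104e+01] [-0.16032348  0.88558802 -0.58968262] [-0.01356968  0.80660215 -0.02371867] 0.014612978785168129 [0.66658811 0.20986185 0.03066369]
[255, 0.0, 0.3, 3.2, -0.0, 0.0, -0.0],
[255, 0.0, 0.4, 3.1, -0.0, 0.0, -0.0],
[255, 0.0, 0.3, 3.2, -0.0, 0.0, -0.0],
[255, 0.0, 0.3, 3.1, -0.0, 0.0, -0.0],
[255, 0.0, 0.3, 3.2, -0.0, 0.0, -0.0],
[255, 0.0, 0.4, 3.1, -0.0, 0.0, -0.0],
->  [0.6073 0.206  0.0873] [ 1.58e+02 -1.00e-01  9.37e+01]
```

step_arm(
  moves=[
    [255,0,0.3,3.2,0,0,0],
    [255,0,0.4,3.1,0,0,0],
    [255,0,0.3,3.2,0,0,0],
    [255,0,0.3,3.1,0,0,0],
    [255,0,0.3,3.2,0,0,0],
    [255,0,0.4,3.1,0,0,0],
    [255,0,0,0,0,0,0],
    [255,0,0,0,0,0,0],
  ],
)

```text
clock: 23.08
tool_pos: [0.6073, 0.206, 0.0874]
orientation: [158.0, -0.1, 93.7]
ft_force: [0.1, 0.7, -0.3]
width: 0.0146
```

```bash
python3 - <<'E'
from h import *
s=ctrl.get_state(); print(s['tool_pos'],s['orientation'],s['ft_force'],s['wrist_torque'],s['width'],tip_now()-TIP_HOME)
a=snap("wrist","13")
E
```

```text
[0.60727641 0.20599292 0.08738372] [ 1.57978124e+02 -6.41277029e-02  9.36661149e+01] [ 0.07420135  0.65625556 -0.31434123] [-0.08767198  0.86964875 -0.05461562] 0.014573542006047662 [-3.33217396e-04 -1.90049203e-05  7.74031705e-04]
```

View pics/wrist13.png

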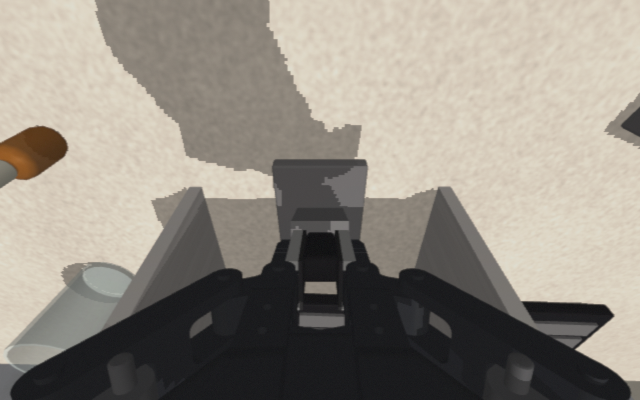

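step_arm(
  moves=[
    [255,0,0.1,0.8,0,0,0],
    [255,0,0,0,0,0,0],
    [200,0,0,0,0,0,0],
    [190,0,0,0,0,0,0],
    [170,0,0,0,0,0,0],
    [120,0,0,0,0,0,0],
    [60,0,0,0,0,0,0],
    [0,0,0,0,0,0,0],
    [0,0,0,0,0,0,0],
    [0,0,0,0,0,0,0],
  ],
  squeeze=20,
)

```text
clock: 24.38
tool_pos: [0.6076, 0.2061, 0.0867]
orientation: [158.0, -0.1, 93.7]
ft_force: [0.1, -0.5, -0.1]
width: 0.0854
```

```bash
python3 - <<'E'
from h import *
s=ctrl.get_state(); print(s['tool_pos'],s['orientation'],s['ft_force'],s['wrist_torque'],s['width'])
p,im,d=snap("wrist","14");w=cloud(d,p)
m=(im.astype(int).sum(2)<110)&(w[...,2]>.05)&(w[...,2]<.13)&(np.hypot(w[...,0]-.605,w[...,1]-.205)<.03)
P=w[m];print(len(P),np.round(P.min(0),4),np.round(P.max(0),4))
E
```

```text
[0.60764418 0.20610999 0.08667628] [ 1.57977559e+02 -6.17732389e-02  9.36807203e+01] [ 0.10452246 -0.46967677 -0.0689859 ] [-0.12411592  0.7978996  -0.00279919] 0.0854404314282364
1563 [0.588  0.1988 0.0697] [0.6146 0.2148 0.1161]
```

View pics/wrist14.png

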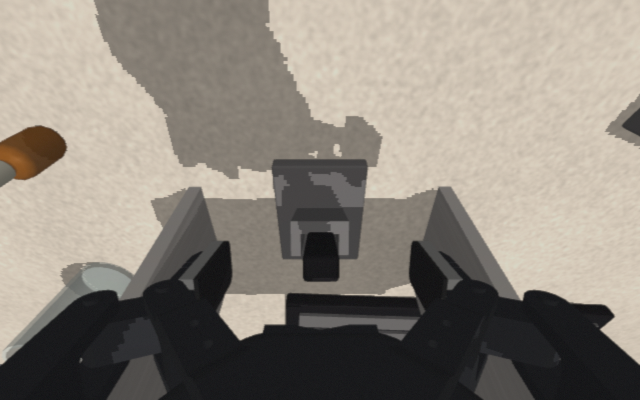

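The lever sits as before: its extents agree with the first look within 0.6 mm. Next I withdraw along the handle.

step_arm(
  moves=[
    [0,0,-0.7,-5,0,0,0],
    [0,0,-1.4,-9.9,0,0,0],
    [0,0,-2.4,-17.4,0,0,0],
    [0,0,-2.8,-20,0,0,0],
    [0,0,-2.8,-20,0,0,0],
    [0,0,-2.8,-20,0,0,0],
    [0,0,-2.8,-20,0,0,0],
    [0,0,-20,-20,0,0,0],
    [0,0,-20,-20,0,0,0],
    [0,0,0,0,0,0,0],
    [0,0,0,0,0,0,0],
    [0,0,0,0,0,0,0],
  ],
)

```text
clock: 25.92
tool_pos: [0.4996, 0.199, 0.2065]
orientation: [158.0, -0.0, 93.7]
ft_force: [0.4, -1.0, 0.0]
width: 0.0856
```

```bash
python3 - <<'E'
from h import *
s=ctrl.get_state(); print(s['clock'],s['tool_pos'],s['ft_force'],s['width'],np.abs(s['joint_velocities']).max())
p,im,d=snap("wrist","15");w=cloud(d,p)
m=(im.astype(int).sum(2)<110)&(w[...,2]>.05)&(w[...,2]<.13)&(np.hypot(w[...,0]-.605,w[...,1]-.205)<.03)
P=w[m];print(len(P),np.round(P.min(0),4),np.round(P.max(0),4))
for n in ("side","scene"):
    p,im,d=snap(n,"15");w=cloud(d,p)
    m=(w[...,2]>.068)&(w[...,2]<.19)&(w[...,0]>.69)&(w[...,0]<.80)&(w[...,1]>-.29)&(w[...,1]<-.13);P=w[m]
    c_=np.polyfit(P[:,2],P[:,0],1);print(n,len(P),"theta",90+np.degrees(np.arctan(c_[0])))
    d0=np.load(f"pics/{n}0.npy")
i=cv2.imread("pics/scene15.png");j=cv2.imread("pics/side15.png")
cv2.imwrite("pics/fin.png",np.vstack([i[60:360,220:460],j[100:300,230:470]]).astype(np.uint8))
cv2.imwrite("pics/finw.png",cv2.imread("pics/wrist15.png"))
E
```

```text
25.925 [0.49959843 0.19902433 0.2065135 ] [ 3.80366265e-01 -9.91188854e-01  1.19324407e-04] 0.08559441202261851 0.14606482822733008
299 [0.5891 0.1992 0.0706] [0.6133 0.2147 0.116 ]
side 1113 theta 89.54700719600068
scene 861 theta 90.32197055414835
```

View pics/side15.png

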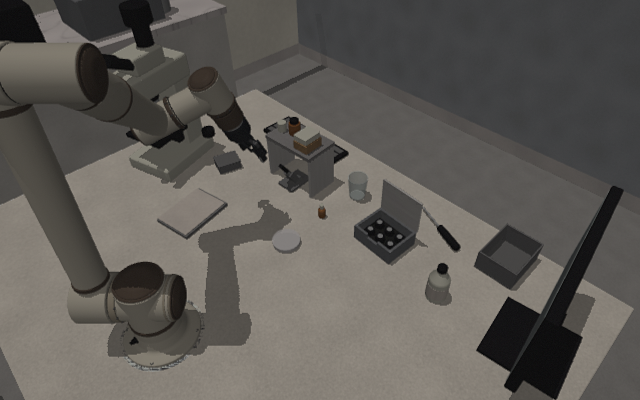

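View pics/finw.png

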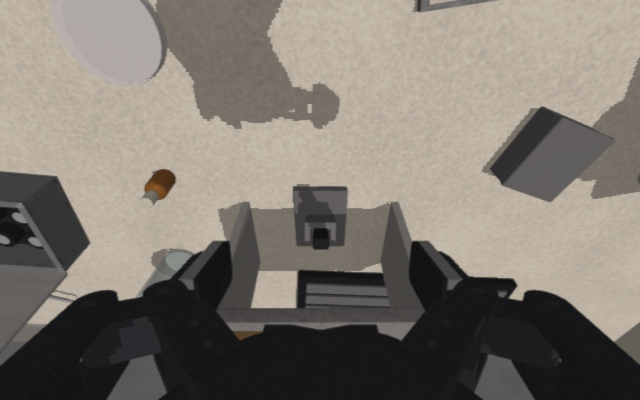

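View pics/scene15.png

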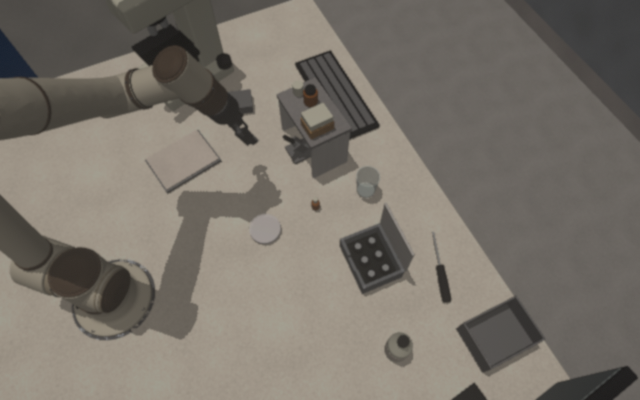

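The cover is upright (side view px (403,208)), the lever handle is in its rest at (292,178), and the bystanders show at the same pixels as at the start. I'm handing it in.

```bash
python3 -c "
from cell import ctrl
print(ctrl.close_job()); print(ctrl.get_state()['clock'])"
```

```text
the job is handed in; nothing more can be done
None
the job is handed in; nothing more can be done
```

The job is done and handed in at about 26 s on the robot's clock, against the 69 s limit. I drew the lever out of its rest, put its blade about 18 mm into the slot and swung the cover up by following its arc. I then put the lever back along its handle, let go and backed away.

My last checks:
- **Cover:** it measures 89.5° in the side view and 90.3° in the scene view, and it was unchanged between letting go of it and the final look.
- **Lever:** the handle is back where it started within about 1 mm (it sits some 0.6–0.8 mm further along y), and the gripper is fully open and clear of it.
- **Bystanders:** all five look to be in the same places as in the first pictures. I compared these by eye only.
- **Forces:** readings stayed around 1–1.5 N wherever I checked them during the job.

Two things differed from plan:
- **Grip:** the joint limits did not allow the suggested 30° lean. I gripped at about 22° and 12 mm higher on the handle.
- **Wrist torque:** it showed a steady 0.8 N m or so after the gripper first closed, and still did with the lever released, so I took it for an offset rather than contact.

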